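# Load dyed leather sample boards into the pinned press

## Robot

A 7-joint arm with a two-finger parallel gripper is mounted at the origin on the work surface. World frame = base frame: x ahead of the robot, y to its left, z up, the work surface at z = 0. Lengths are in m, angles in rad, forces in N, time in s.
With the tool pointing down it reaches from about 0.4 to 0.85 m from the base axis. Payload 6.9 kg.
Tool frame: the origin (TCP) lies at the very end of the fingers, on their centre line; the grasp point (between the pads) lies 19 mm behind it (ctrl.hold_point_z is the distance from the TCP to the grasp point, in m); z points along the fingers, y is the line along which they close (so a half turn about z gives the same grasp; the last joint's range is limited). The gripper opens to 85 mm and grips with 20 to 120 N. Pads are 22 mm wide; open, the fingers measure 114 mm over their backs; the gripper's body (76 mm by 85 mm) begins 54 mm behind the grasp point. The pads swing forward as they close: fully open they stand 13 mm farther back than shut.
Start: joints at [-1.167, 0.507, -0.238, 1.5, 0.126, 1.149, -0.155], TCP at [0.183, 0.597, 0.231] pointing down, gripper open.
Joint ranges: [-3.08, 3.08], [-0.24, 2.05], [-1.43, 1.35], [0, 2.5], [-1.52, 4.66], [0.17, 1.96], [-2.89, 2.89]. Speed limits (rad/s): [2.39, 2.39, 3.14, 3.14, 3.14, 3.14, 3.14].

## Interface

Orientations are given as a unit quaternion [w, x, y, z].
In Python, from station import ctrl, grab_frame, camera_params, workorder gives the robot as it stands.
- The arm moves only by the tool play_rows, never from a script. Its argument "motion" is a list of rows, each a list of 6 numbers: the shift along the tool's x, y, z in mm, then the turn, a rotation vector about the tool's x, y, z in rad. A call has 1 to 20 rows; each row shifts and turns the commanded pose from where the row before left it, along the tool's axes as they then stand; what a row does not reach is not made up. A row lasts 1/10 s, in which the tool goes at most 50 mm and 8.59 degrees, less where a joint would pass 70% of its speed; a pose out of reach is approached as far as the arm can. A call with a gripper value outside its range is refused whole. "jaw" is the finger opening in mm, from 0 to 85.4, set as the call begins (left out, the last holds). The fingers move at their own pace and stop on an object; "grip_force" is the grip in N (left out, the last holds). Time passes only in rows, so rows that do not move let the fingers close. It gives the time, the measured TCP pose, the force, the opening and the grip force at its end, in the units of the state.
- ctrl.read_state(): the state, without advancing time (a new reading comes with each control period).
- grab_frame(name): name is "side" or "top"; returns (picture, depth): 480x640x3 uint8, blue, green, red; 480x640 float32, m along the optical axis (not along the pixel's ray), 0 where there is no reading.
- camera_params(name): a dict with "mtx" (3x3 intrinsics, pixels), "eye" and "orientation" of the camera in the world. Camera axes: x right, y up, looking along -z (the intrinsics and any distortion apply to the point x, -y, -z); pixel columns grow to the right and rows downward; lengths in m; the calibration is good to about 2 mm. A picture is of the moment at which its call begins. camera_params takes no time and is no camera call.
- workorder.finish_job(): hands the job in; it is judged then, once.
The state is a dict: "clock": time; "joint_pos": joint angles; "joint_vel": joint speeds; "joint_torque": joint torques, N m; "eef_pos": TCP position; "tcp_rot": TCP orientation; "force": force on the tool from outside, world axes, zero at the start; "torque": the same for the moment, N m; "opening": finger opening in m; "gripper_force": force on a finger pad.
Only numpy, scipy, OpenCV 4.12 (cv2) and the standard library are available. Lean on these libraries where they do the work, as an engineer would, in place of code of your own. Each camera call takes 0.05 s, during which the arm holds its last target. There are 200 camera calls.

## Task

Lift the aluminium cover off the press and lay it flat on the green mat, and pull the chest's drawer right out to its stop. Lower every sample board in the drawer over the two press pins, one on another in any order, then put the cover back over the pins so that everything rests flush. Push the drawer fully shut, and leave the jars, tools and other things on the bench where they are.

Things in the scene. Friction and masses are not known exactly. Their poses are not given: they have to be found in the camera images.
- chest_drawer0 (a joint): How far the chest's only drawer is pulled out, in m: 0 is shut, 0.21 is its stop. It slides with about 4 N of friction plus light damping (4 N per m/s), no spring or latch, and stays where it is left. At the start it stands about 0.08 open.
- chest_drawer0_handle (a point): Middle of the drawer's horizontal steel bar handle (11 mm thick, 120 mm long, 52 mm above the table, 35 mm in front of the drawer's white front panel); it moves with the drawer. Its y runs along the bar, its -x is the way the drawer pulls out (towards the robot). Can be pinched from above, fingers closing along x. The panel's inner face is 56 mm behind the bar, its top 62 mm above the table.
- chest_front (a point): Middle of the top front edge of the low grey sample chest that holds the drawer; axes as the handle's (+x into the chest). The chest is fixed, 270 deep x 290 wide x 76 mm high. Its open-topped drawer has 6 mm side walls (54 mm above the table) and an inner floor 22 mm above the table, 225 mm long and 248 mm wide; at the stop 204 mm of that length lies clear in front of this edge.
- press: Pinned press, fixed to the table: blue base plate 180 (x) x 130 (y) x 10 mm with an aluminium bed 130 x 30 mm whose flat top is 24 mm above the table. Two upright steel pins, 9 mm diameter with tapered tips, stand on the bed at x = +38 and -38 mm, y = 0, and rise 62 mm above the bed (86 mm above the table). Origin: centre of the base's underside, on the table.
- cover: Aluminium press cover, loose, 110 (x) x 48 (y) x 8 mm plate with two 13 mm square through holes at x = +38 and -38 mm, and in the middle a black grip block 46 (x) x 16 (y) x 30 mm standing on the plate (its top 38 mm above the underside). Origin: centre of the underside. About 0.3 kg. At the start it lies on the press, down over the pins.
- mat: Green rubber mat, fixed on the table, 170 (x) x 120 (y) x 3 mm, where the cover is laid aside. Origin: centre of its underside.
- board0: Loose sample board with a red dyed fish-leather swatch on top: rigid white plate 100 (x) x 40 (y) x 12 mm with two 13 mm square through holes at x = +38 and -38 mm, y = 0. Origin: centre of the underside. About 80 g. Lies face up in the drawer at the start, its x across the drawer, with about 30 mm free on both long sides for the fingers. May be absent.
- board1: Loose sample board with a green dyed fish-leather swatch on top: rigid white plate 100 (x) x 40 (y) x 12 mm with two 13 mm square through holes at x = +38 and -38 mm, y = 0. Origin: centre of the underside. About 80 g. Lies face up in the drawer at the start, its x across the drawer, with about 30 mm free on both long sides for the fingers. May be absent.
- board2: Loose sample board with a dark teal dyed fish-leather swatch on top: rigid white plate 100 (x) x 40 (y) x 12 mm with two 13 mm square through holes at x = +38 and -38 mm, y = 0. Origin: centre of the underside. About 80 g. Lies face up in the drawer at the start, its x across the drawer, with about 30 mm free on both long sides for the fingers. May be absent.
- board3: Loose sample board with a tan brown dyed fish-leather swatch on top: rigid white plate 100 (x) x 40 (y) x 12 mm with two 13 mm square through holes at x = +38 and -38 mm, y = 0. Origin: centre of the underside. About 80 g. Lies face up in the drawer at the start, its x across the drawer, with about 30 mm free on both long sides for the fingers. May be absent.
- brush: Bystander, not to be disturbed: brown-handled brush 200 mm long. Origin: on its underside.
- dye_jar: Bystander, not to be disturbed: amber jar, red cap, 64 mm diameter, 85 mm high. Origin: on its underside.
- dye_bottle: Bystander, not to be disturbed: green glass bottle 56 mm diameter, 150 mm high. Origin: on its underside.
- bowl: Bystander, not to be disturbed: white bowl 120 mm diameter, 50 mm high. Origin: on its underside.
- spatula: Bystander, not to be disturbed: spatula 200 mm long. Origin: on its underside.
- beaker: Bystander, not to be disturbed: clear cup 70 mm diameter, 90 mm high. Origin: on its underside.
- wax_tin: Bystander, not to be disturbed: brass tin 72 mm diameter, 50 mm high. Origin: on its underside.
Mind the look-alikes: they are no part of the job. What is shaped like the board3 but blue is not meant.

How it is judged:
By the outcome, as a careful person would: the job done as asked, in the order asked, and still so for the second after the job is handed in, with the robot touching nothing.
Of board0, board1, board2, board3 only 2 to 4 are there at a start; the rules pass over those that are not, and their reading is None.
At some moment in a run one of cover may be knocked a few centimetres aside while the robot is not near it.
Once in a run the grip may slacken for a moment while it holds something.
It also fails if it takes over 210 s, if anything falls off the work surface, if the arm or the gripper's body presses on something with over 40 N, if the wrist force passes 120 N, or if a joint passes its speed limit or range.

## Working session

There is one attempt and no reset: what is moved stays moved. The work goes in short steps, Python scripts to look and compute and a tool call to move; the robot and the scene stay as the last step left them, time stands still between calls to the robot, and variables do not carry over. Pictures are saved under pics/ and viewed, at most 14 in all, crops included, and the job is handed in when it is done.

Besides the shell and the picture viewer there is one more tool, called after "Call:" by a JSON object that holds its "fn" and its "kwargs". play_rows: Moves the arm, as the interface text tells. Its arguments: {"type":"object","properties":{"motion":{"type":"array"},"jaw":{"type":"number"},"grip_force":{"type":"number"}},"required":["motion"]}

```bash
mkdir -p pics; ls; cat > h.py <<'E'
import numpy as np, cv2
from scipy.spatial.transform import Rotation as R
from station import ctrl, grab_frame, camera_params, workorder
def cam(n):
    c=camera_params(n); q=c["orientation"]
    q=np.array(q,float)
    M=R.from_quat(q[[1,2,3,0]]).as_matrix() if q.size==4 else q
    return np.array(c["mtx"]),np.array(c["eye"]),M,c
def cloud(n,d):
    K,e,M,c=cam(n); v,u=np.mgrid[0:d.shape[0],0:d.shape[1]]
    x=(u-K[0,2])/K[0,0]*d; y=(v-K[1,2])/K[1,1]*d
    P=np.stack([x,-y,-d],-1)@M.T+e; P[d<=0]=np.nan
    return P
def snap(n,tag):
    im,d=grab_frame(n); cv2.imwrite(f'pics/{tag}.png',im); np.savez(f'pics/{tag}.npz',im=im,d=d); return im,d,cloud(n,d)
def st():
    s=ctrl.read_state(); q=np.array(s["tcp_rot"]); 
    M=R.from_quat(q[[1,2,3,0]]).as_matrix()
    print('t',round(s["clock"],2),'p',np.round(s["eef_pos"],4),'x',np.round(M[:,0],3),'y',np.round(M[:,1],3),'z',np.round(M[:,2],3),'F',np.round(s["force"],1),'op',round(s["opening"],4),'gf',np.round(s["gripper_force"],1),'j',np.round(s["joint_pos"],2))
    return s,M
E
python3 - <<'E'
from h import *
for n in ("top","side"):
    im,d,P=snap(n,n+"0"); K,e,M,c=cam(n); print(n,c.keys(),K.round(1).tolist(),e,M.round(3).tolist(),(d>0).mean(),{k:v for k,v in c.items() if 'dist' in k})
st(); print(ctrl.hold_point_z)
E
```

```text
pics
top dict_keys(['mtx', 'eye', 'orientation']) [[479.9, 0.0, 323.1], [0.0, 479.9, 237.7], [0.0, 0.0, 1.0]] [ 0.2461973  -0.01363337  1.3318484 ] [[0.05, 0.978, -0.203], [-0.999, 0.049, -0.01], [-0.0, 0.203, 0.979]] 0.9960188802083333 {}
side dict_keys(['mtx', 'eye', 'orientation']) [[523.0, 0.0, 312.7], [0.0, 523.0, 233.0], [0.0, 0.0, 1.0]] [-0.31956798 -0.92454009  0.89495839] [[0.721, 0.39, -0.573], [-0.693, 0.379, -0.614], [-0.023, 0.84, 0.543]] 0.9960514322916667 {}
t 0.1 p [0.1834 0.597  0.2305] x [-0.956  0.293 -0.   ] y [ 0.293  0.956 -0.002] z [-0.    -0.002 -1.   ] F [ 0.9 -0.6 -0. ] op 0.0854 gf 0.0 j [-1.17  0.51 -0.24  1.5   0.13  1.15 -0.15]
0.0187
```

View pics/top0.png

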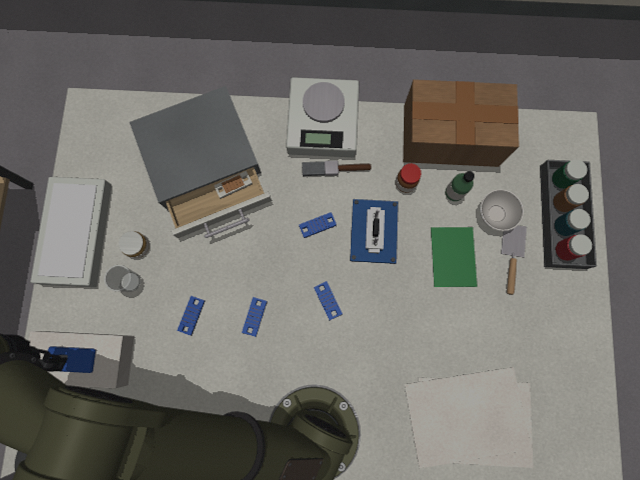

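View pics/side0.png

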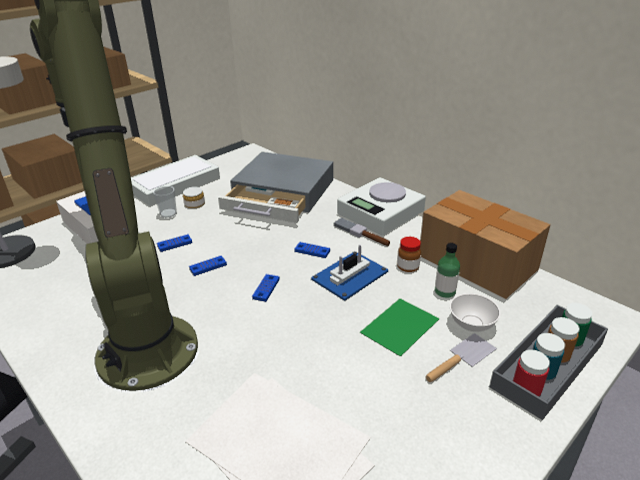

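The top view shows the press at (375,231) with the cover on it, the mat at (454,256), the chest at (195,145) with its handle at (227,228), one board visible in the drawer at (236,185), and blue decoys spread around. The side view shows the same layout, with the cover's grip at (350,262) and the mat at (400,325). Next I'll measure with both depth clouds.

```bash
cat >> h.py <<'E'
def rect(X):
    (c,s,a)=cv2.minAreaRect((X[:,:2]*1000).astype(np.float32)); return np.round(c,1),np.round(s,1),round(a,2)
def load(t,n):
    z=np.load(f'pics/{t}.npz'); return z['im'],z['d'],cloud(n,z['d'])
def clip(P,x0,x1,y0,y1,z0,z1):
    return (P[...,0]>x0)&(P[...,0]<x1)&(P[...,1]>y0)&(P[...,1]<y1)&(P[...,2]>z0)&(P[...,2]<z1)
E
python3 - <<'E'
from h import *
for n in ("top","side"):
    im,d,P=load(n+"0",n); hsv=cv2.cvtColor(im,cv2.COLOR_BGR2HSV).astype(int)
    H,S,V=[hsv[...,i] for i in range(3)]
    print('==',n)
    if n=="top":
        for p in [(375,231),(454,256),(227,228),(195,145),(236,185),(280,260),(400,320)]: print(p,P[p[1],p[0]].round(4))
    m=(abs(H-60)<12)&(S>120)&clip(P,.2,.8,-.6,0,-.02,.02); 
    print('mat',rect(P[m]),np.median(P[m][:,2]))
    b=(abs(H-108)<14)&(S>120)&clip(P,.35,.75,-.3,0,-.02,.02)
    nn,lab=cv2.connectedComponents(b.astype(np.uint8))
    k=np.argmax([ (lab==i).sum() for i in range(1,nn)])+1
    X=P[lab==k]; print('press base',rect(X),np.median(X[:,2]))
    c=rect(X)[0]/1000
    q=clip(P,c[0]-.09,c[0]+.09,c[1]-.065,c[1]+.065,.02,.12)
    for lo,hi in ((.02,.027),(.027,.04),(.055,.07),(.07,.1)):
        m=q&(P[...,2]>lo)&(P[...,2]<hi); X=P[m]
        if len(X)>4: print('cover z',lo,hi,len(X),rect(X),np.median(X[:,2]).round(4))
    m=clip(P,.5,1.1,.1,.6,.068,.085)
    nn,lab=cv2.connectedComponents(m.astype(np.uint8)); k=np.argmax([ (lab==i).sum() for i in range(1,nn)])+1
    X=P[lab==k]; print('chest',rect(X),np.median(X[:,2]))
    m=clip(P,.4,.8,.1,.45,.035,.066); X=P[m]; print('drawer-ish',len(X),rect(X))
E
```

```text
== top
(375, 231) [nan nan nan]
(454, 256) [ 0.488  -0.3691  0.0028]
(227, 228) [0.5245 0.2626 0.0571]
(195, 145) [0.7533 0.37   0.0731]
(236, 185) [0.6544 0.2532 0.0359]
(280, 260) [0.4523 0.1179 0.0016]
(400, 320) [ 0.3033 -0.2213  0.0004]
mat (array([ 486.7, -366.6]), array([166. , 116.8]), 3.57) 0.002732736764364807
press base (array([ 548.4, -141.8]), array([127. , 178.4]), 89.79) 0.009894179881156151
cover z 0.02 0.027 87 (array([ 549.7, -140.5]), array([ 44.2, 131.1]), 88.27) 0.0244
cover z 0.027 0.04 503 (array([ 547.7, -143.2]), array([ 48.6, 128.1]), 89.61) 0.0324
cover z 0.055 0.07 107 (array([ 545.7, -142.7]), array([76.9, 16.3]), 1.66) 0.0623
cover z 0.07 0.1 24 (array([ 548.1, -142.9]), array([ 8.4, 82. ]), 89.58) 0.0803
chest (array([760.2, 376. ]), array([260.4, 291.2]), 25.44) 0.07627887063748084
drawer-ish 1694 (array([625.4, 240.2]), array([163.6, 415.4]), 31.89)
== side
mat (array([ 534.5, -364.8]), array([274.6, 119. ]), 3.71) 0.002317223003958979
press base (array([ 543.9, -144.8]), array([181. , 131.5]), 0.71) 0.008985192407727216
cover z 0.02 0.027 79 (array([ 540.7, -144.5]), array([ 44.7, 122.2]), 86.64) 0.0242
cover z 0.027 0.04 337 (array([ 543.3, -142.3]), array([ 51.1, 127.2]), 88.18) 0.0312
cover z 0.055 0.07 106 (array([ 544.6, -143.7]), array([18.9, 85.2]), 86.48) 0.0608
cover z 0.07 0.1 34 (array([ 544.6, -144.3]), array([84.5, 11.3]), 1.76) 0.0794
chest (array([758.2, 377.4]), array([276.9, 296.3]), 25.17) 0.0755363510982523
drawer-ish 1286 (array([644.2, 254. ]), array([218.9, 428.4]), 39.38)
```

```bash
python3 - <<'E'
import cv2,numpy as np
im=cv2.imread('pics/top0.png'); a=cv2.resize(im[150:250,150:290],None,fx=4,fy=4,interpolation=cv2.INTER_CUBIC)
im=cv2.imread('pics/side0.png'); b=cv2.resize(im[140:235,210:345],(560,400),interpolation=cv2.INTER_CUBIC)
cv2.imwrite('pics/c1.png',np.vstack([a,b])[:, :][:800])
c=np.vstack([cv2.resize(a,(420,300)),cv2.resize(b,(420,300))]);cv2.imwrite('pics/c1.png',c)
E
```

```text
(no output)
```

View pics/c1.png

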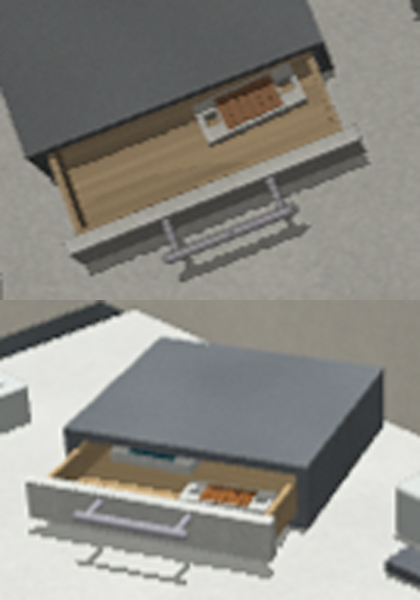

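The crop shows a tan board at the right of the drawer and, in the side view, a dark teal one further in on the left. The remaining area is hidden under the chest top. Next I'll plan the move to the cover.

```bash
cat >> h.py <<'E'
def plan(pos,ydeg=None):
    """print turn (rotvec tool) then shift mm in turned tool axes; ydeg = world direction of tool y"""
    s,M=st(); p=np.array(s["eef_pos"])
    T=M
    if ydeg is not None:
        y=np.array([np.cos(np.radians(ydeg)),np.sin(np.radians(ydeg)),0])
        if y@M[:,1]<0: y=-y
        z=np.array([0,0,-1.]); T=np.c_[np.cross(y,z),y,z]
    rv=R.from_matrix(M.T@T).as_rotvec()
    print('turn',rv.round(4),'shift',(1000*T.T@(np.array(pos)-p)).round(1))
E
python3 - <<'E'
from h import *
plan([.5465,-.143,.23],90.8)
im,d,P=load("side0","side"); hsv=cv2.cvtColor(im,cv2.COLOR_BGR2HSV).astype(int)
m=(abs(hsv[...,0]-60)<12)&(hsv[...,1]>120)&clip(P,.2,.8,-.6,0,-.02,.02)
nn,lab=cv2.connectedComponents(m.astype(np.uint8)); k=np.argmax([ (lab==i).sum() for i in range(1,nn)])+1
print(rect(P[lab==k]))
E
```

```text
t 0.1 p [0.1834 0.597  0.2305] x [-0.956  0.293 -0.   ] y [ 0.293  0.956 -0.002] z [-0.    -0.002 -1.   ] F [ 0.9 -0.6 -0. ] op 0.0854 gf 0.0 j [-1.17  0.51 -0.24  1.5   0.13  1.15 -0.15]
turn [-1.600e-03 -2.000e-04 -3.118e-01] shift [-3.528e+02 -7.450e+02  5.000e-01]
(array([ 483.3, -368.1]), array([172., 119.]), 3.71)
```

Call:
{"fn": "play_rows", "kwargs": {"motion": [[0,0,0,0,0,-0.104],[0,0,0,0,0,-0.104],[0,0,0,0,0,-0.104],[-14,-30,0,0,0,0],[-14,-30,0,0,0,0],[-14,-30,0,0,0,0],[-14,-30,0,0,0,0],[-14,-30,0,0,0,0],[-14,-30,0,0,0,0],[-14,-30,0,0,0,0],[-14,-30,0,0,0,0],[-14,-30,0,0,0,0],[-14,-30,0,0,0,0],[-14,-30,0,0,0,0],[-14,-30,0,0,0,0],[-14,-30,0,0,0,0],[-14,-30,0,0,0,0],[-14,-30,0,0,0,0],[-14,-30,0,0,0,0],[-14,-30,0,0,0,0]], "jaw": 60}}

```text
clock: 2.1
eef_pos: [0.4288, 0.0895, 0.2311]
tcp_rot: [-0.0, -0.007, 1.0, -0.0]
force: [1.0, 0.2, 0.1]
opening: 0.0599
gripper_force: 0.0
```

Call:
{"fn": "play_rows", "kwargs": {"motion": [[-14,-30,0,0,0,0],[-14,-30,0,0,0,0],[-14,-30,0,0,0,0],[-14,-30,0,0,0,0],[-14,-30,0,0,0,0],[-14,-30,0,0,0,0],[-14,-30,0,0,0,0],[-14,-25,0,0,0,0],[0,0,0,0,0,0],[0,0,0,0,0,0]]}}

```text
clock: 3.1
eef_pos: [0.5436, -0.1426, 0.2306]
tcp_rot: [-0.001, -0.007, 1.0, 0.0]
force: [0.1, 0.6, 0.9]
opening: 0.06
gripper_force: 0.0
```

```bash
python3 - <<'E'
from h import *
plan([.5465,-.143,.10],90.8)
E
```

```text
t 3.1 p [ 0.5436 -0.1426  0.2306] x [-1.    -0.013  0.001] y [-0.013  1.     0.001] z [-0.001  0.001 -1.   ] F [0.1 0.6 0.9] op 0.06 gf 0.0 j [ 0.22  0.41 -0.01  1.67  0.01  1.07  1.79]
turn [ 0.0006 -0.0014 -0.0009] shift [ -2.9  -0.4 130.6]
```

Call:
{"fn": "play_rows", "kwargs": {"motion": [[-3,0,20,0,0,0],[0,0,25,0,0,0],[0,0,25,0,0,0],[0,0,25,0,0,0],[0,0,25,0,0,0],[0,0,25,0,0,0],[0,0,20,0,0,0],[0,0,15,0,0,0],[0,0,9,0,0,0],[0,0,4,0,0,0],[0,0,0,0,0,0],[0,0,0,0,0,0]]}}

```text
clock: 4.3
eef_pos: [0.5473, -0.1423, 0.039]
tcp_rot: [0.001, -0.007, 1.0, -0.0]
force: [-1.3, 0.4, 0.1]
opening: 0.06
gripper_force: 0.0
```

Call:
{"fn": "play_rows", "kwargs": {"motion": [[0,0,0,0,0,0],[0,0,0,0,0,0],[0,0,0,0,0,0],[0,0,0,0,0,0],[0,0,0,0,0,0],[0,0,0,0,0,0],[0,0,0,0,0,0],[0,0,0,0,0,0]], "jaw": 5, "grip_force": 60}}

```text
clock: 5.1
eef_pos: [0.5472, -0.1425, 0.0388]
tcp_rot: [0.0, -0.007, 1.0, -0.0]
force: [-1.5, -0.3, 6.4]
opening: 0.0149
gripper_force: 59.6
```

```bash
python3 - <<'E'
from h import *
st()
E
```

```text
t 5.1 p [ 0.5472 -0.1425  0.0388] x [-1.    -0.014 -0.001] y [-0.014  1.    -0.   ] z [ 0.001 -0.    -1.   ] F [-1.5 -0.3  6.4] op 0.0149 gf 59.6 j [ 0.22  0.64 -0.02  1.89  0.02  0.62  1.78]
```

Call:
{"fn": "play_rows", "kwargs": {"motion": [[0,0,-5,0,0,0],[0,0,-10,0,0,0],[0,0,-15,0,0,0],[0,0,-20,0,0,0],[0,0,-20,0,0,0],[0,0,-20,0,0,0],[0,0,-10,0,0,0],[0,0,0,0,0,0],[0,0,0,0,0,0]]}}

```text
clock: 6.0
eef_pos: [0.5465, -0.1423, 0.1378]
tcp_rot: [-0.0, -0.007, 1.0, 0.0]
force: [-0.7, -0.7, -4.0]
opening: 0.0151
gripper_force: 58.6
```

```bash
python3 - <<'E'
from h import *
plan([.485,-.367,.139],93.6)
E
```

```text
t 6.0 p [ 0.5465 -0.1423  0.1378] x [-1.    -0.014  0.001] y [-0.014  1.     0.   ] z [-0.001  0.    -1.   ] F [-0.7 -0.7 -4. ] op 0.0151 gf 58.6 j [ 0.22  0.5  -0.02  1.79  0.01  0.85  1.79]
turn [ 0.0002 -0.0007 -0.0486] shift [  75.5 -220.4   -1.2]
```

Call:
{"fn": "play_rows", "kwargs": {"motion": [[0,0,0,0,0,-0.049],[4,-12,0,0,0,0],[9,-26,0,0,0,0],[9,-26,0,0,0,0],[9,-26,0,0,0,0],[9,-26,0,0,0,0],[9,-26,0,0,0,0],[9,-26,0,0,0,0],[9,-26,0,0,0,0],[8,-26,0,0,0,0],[0,0,0,0,0,0],[0,0,20,0,0,0],[0,0,25,0,0,0],[0,0,25,0,0,0],[0,0,20,0,0,0],[0,0,10,0,0,0],[0,0,10,0,0,0],[0,0,0,0,0,0],[0,0,0,0,0,0]]}}

```text
clock: 7.9
eef_pos: [0.4862, -0.367, 0.0287]
tcp_rot: [0.0, -0.031, 1.0, -0.0]
force: [0.4, 0.6, -3.2]
opening: 0.0149
gripper_force: 58.8
```

```bash
python3 - <<'E'
from h import *
plan([.485,-.367,.0185],93.6)
E
```

```text
t 7.9 p [ 0.4862 -0.367   0.0287] x [-0.998 -0.063 -0.   ] y [-0.063  0.998 -0.   ] z [ 0. -0. -1.] F [ 0.4  0.6 -3.2] op 0.0149 gf 58.8 j [ 0.62  0.7  -0.03  1.77  0.03  0.67  2.22]
turn [-0.0004  0.0004  0.0001] shift [ 1.2  0.1 10.2]
```

Call:
{"fn": "play_rows", "kwargs": {"motion": [[0,0,4,0,0,0],[0,0,4,0,0,0],[0,0,2,0,0,0],[0,0,1,0,0,0],[0,0,0,0,0,0],[0,0,0,0,0,0]]}}

```text
clock: 8.5
eef_pos: [0.486, -0.3667, 0.0178]
tcp_rot: [0.0, -0.032, 1.0, -0.0]
force: [-2.1, 1.4, 5.4]
opening: 0.0147
gripper_force: 60.1
```

Call:
{"fn": "play_rows", "kwargs": {"motion": [[0,0,0,0,0,0],[0,0,0,0,0,0],[0,0,0,0,0,0],[0,0,-10,0,0,0],[0,0,-25,0,0,0],[0,0,-30,0,0,0],[0,0,-40,0,0,0],[0,0,-40,0,0,0],[0,0,-40,0,0,0],[0,0,0,0,0,0]], "jaw": 40}}

```text
clock: 9.5
eef_pos: [0.4884, -0.3686, 0.2092]
tcp_rot: [0.004, -0.031, 0.999, -0.003]
force: [0.1, 0.1, -0.2]
opening: 0.0398
gripper_force: 0.0
```

```bash
python3 - <<'E'
from h import *
# handle: per-camera points near z .04-.066 in front of panel
a=np.radians(25.4); ex=np.array([np.cos(a),np.sin(a)]); ey=np.array([-ex[1],ex[0]])
for n in("top","side"):
    im,d,P=load(n+"0",n); g=P[...,:2]-np.array([.638,.319]); U=g@ex; W=g@ey
    with np.errstate(all='ignore'):
        m=(U>-.15)&(U<-.115)&(abs(W)<.09)&(P[...,2]>.04)&(P[...,2]<.065)
        X=P[m]; print(n,len(X),rect(X),np.median(X[:,2]), 'bar U',np.median(U[m]),'W range',W[m].min(),W[m].max())
        m=(U<-.07)&(U>-.11)&(abs(W)<.14)&(P[...,2]>.058)&(P[...,2]<.066); print('panel',rect(P[m]),np.median(U[m]))
        m=clip(P,.5,1.1,.1,.6,.068,.085)&(abs(W)<.13)
        print('front edge U', [round(float(np.nanmin(U[m&(abs(W-w)<.01)])),4) for w in (-.1,-.05,0,.05,.1)])
plan([.5245,.2626,.23],25.4)
E
```

```text
top 200 (array([527.8, 264. ]), array([ 13.7, 129.5]), 24.79) 0.05618300906305429 bar U -0.12511264456338445 W range -0.06716873720153645 0.06242851827809316
panel (array([556.6, 280.1]), array([ 38.7, 279. ]), 25.47) -0.0821995776547219
front edge U [0.006, -0.081, 0.0053, 0.0054, 0.0048]
side 130 (array([524.8, 263.5]), array([ 19.8, 128.7]), 25.93) 0.05440762501133267 bar U -0.12946136557564178 W range -0.06601041363775936 0.06281949257520467
panel (array([560.2, 282.9]), array([ 23. , 277.7]), 25.63) -0.08636877890675349
front edge U [0.0016, -0.0005, 0.001, -0.0005, -0.0013]
t 9.5 p [ 0.4884 -0.3686  0.2092] x [-0.998 -0.063 -0.009] y [-0.063  0.998 -0.007] z [ 0.009 -0.006 -1.   ] F [ 0.1  0.1 -0.2] op 0.0398 gf 0.0 j [ 0.62  0.49 -0.03  1.58  0.01  1.06  2.23]
turn [-1.1000e-03  1.1700e-02  1.1903e+00] shift [554.7 303.4 -20.8]
```

Call:
{"fn": "play_rows", "kwargs": {"motion": [[0,0,-10,0,0,0.12],[0,0,-10,0,0,0.12],[0,0,0,0,0,0.12],[0,0,0,0,0,0.12],[0,0,0,0,0,0.12],[0,0,0,0,0,0.12],[0,0,0,0,0,0.12],[0,0,0,0,0,0.12],[0,0,0,0,0,0.12],[0,0,0,0,0,0.11],[15,8,0,0,0,0],[28,15,0,0,0,0],[28,15,0,0,0,0],[28,15,0,0,0,0],[28,15,0,0,0,0],[28,15,0,0,0,0],[28,15,0,0,0,0],[28,15,0,0,0,0],[28,15,0,0,0,0],[28,15,0,0,0,0]], "jaw": 24}}

```text
clock: 11.5
eef_pos: [0.4997, -0.0617, 0.2224]
tcp_rot: [-0.0, 0.532, 0.847, 0.0]
force: [0.9, 0.7, 0.4]
opening: 0.0241
gripper_force: 0.0
```

Call:
{"fn": "play_rows", "kwargs": {"motion": [[28,15,0,0,0,0],[28,15,0,0,0,0],[28,15,0,0,0,0],[28,15,0,0,0,0],[28,15,0,0,0,0],[28,15,0,0,0,0],[28,15,0,0,0,0],[28,15,0,0,0,0],[28,15,0,0,0,0],[20,15,0,0,0,0],[0,0,0,0,0,0],[0,0,0,0,0,0]]}}

```text
clock: 12.7
eef_pos: [0.518, 0.2466, 0.2221]
tcp_rot: [-0.0, 0.532, 0.847, -0.0]
force: [0.7, 0.2, 0.3]
opening: 0.0238
gripper_force: 0.0
```

```bash
python3 - <<'E'
from h import *
plan([.526,.2637,.036],25.4)
E
```

```text
t 12.7 p [0.518  0.2466 0.2221] x [-0.433  0.901 -0.   ] y [ 0.901  0.433 -0.001] z [-0.001 -0.    -1.   ] F [0.7 0.2 0.3] op 0.0238 gf 0.0 j [-0.6   0.44  0.16  1.66 -0.08  1.06  0.04]
turn [-0.0008  0.      0.0047] shift [ 12.   14.6 186.1]
```

Call:
{"fn": "play_rows", "kwargs": {"motion": [[12,14.5,0,0,0,0],[0,0,20,0,0,0],[0,0,25,0,0,0],[0,0,25,0,0,0],[0,0,25,0,0,0],[0,0,25,0,0,0],[0,0,20,0,0,0],[0,0,15,0,0,0],[0,0,15,0,0,0],[0,0,10,0,0,0],[0,0,6,0,0,0],[0,0,0,0,0,0],[0,0,0,0,0,0]]}}

```text
clock: 14.0
eef_pos: [0.5272, 0.2628, 0.0368]
tcp_rot: [0.0, 0.534, 0.845, 0.0]
force: [0.6, 0.6, 0.3]
opening: 0.024
gripper_force: 0.0
```

Call:
{"fn": "play_rows", "kwargs": {"motion": [[0,0,0,0,0,0],[0,0,0,0,0,0],[0,0,0,0,0,0],[0,0,0,0,0,0],[0,0,0,0,0,0],[0,0,0,0,0,0]], "jaw": 5, "grip_force": 60}}

```text
clock: 14.6
eef_pos: [0.5275, 0.2631, 0.0371]
tcp_rot: [0.0, 0.534, 0.845, 0.001]
force: [-0.7, -0.9, 6.7]
opening: 0.0084
gripper_force: 58.7
```

```bash
python3 - <<'E'
from h import *
st()
E
```

```text
t 14.6 p [0.5275 0.2631 0.0371] x [-0.43   0.903 -0.   ] y [0.903 0.43  0.001] z [ 0.001  0.001 -1.   ] F [-0.7 -0.9  6.7] op 0.0084 gf 58.7 j [-0.58  0.67  0.12  1.82 -0.12  0.65  0.06]
```

Call:
{"fn": "play_rows", "kwargs": {"motion": [[0,-4,0,0,0,0],[0,-8,0,0,0,0],[0,-12,0,0,0,0],[0,-14,0,0,0,0],[0,-14,0,0,0,0],[0,-14,0,0,0,0],[0,-14,0,0,0,0],[0,-14,0,0,0,0],[0,-12,0,0,0,0],[0,-8,0,0,0,0],[0,-5,0,0,0,0],[0,-3,0,0,0,0],[0,0,0,0,0,0]]}}

```text
clock: 15.9
eef_pos: [0.4177, 0.2106, 0.0371]
tcp_rot: [0.001, 0.534, 0.845, 0.001]
force: [2.2, -0.2, 8.7]
opening: 0.0089
gripper_force: 59.2
```

Call:
{"fn": "play_rows", "kwargs": {"motion": [[0,-3,0,0,0,0],[0,-3,0,0,0,0],[0,-2,0,0,0,0],[0,-2,0,0,0,0],[0,0,0,0,0,0],[0,0,0,0,0,0]]}}

```text
clock: 16.5
eef_pos: [0.4111, 0.2074, 0.0371]
tcp_rot: [0.002, 0.534, 0.845, 0.003]
force: [7.8, 2.1, 1.7]
opening: 0.0089
gripper_force: 59.0
```

Call:
{"fn": "play_rows", "kwargs": {"motion": [[0,-3,0,0,0,0],[0,-2,0,0,0,0],[0,0,0,0,0,0],[0,0,0,0,0,0]]}}

```text
clock: 16.9
eef_pos: [0.4111, 0.2074, 0.0372]
tcp_rot: [0.004, 0.534, 0.845, 0.006]
force: [18.9, 6.9, -12.3]
opening: 0.0085
gripper_force: 58.7
```

Call:
{"fn": "play_rows", "kwargs": {"motion": [[0,3,0,0,0,0],[0,2.5,0,0,0,0],[0,0,0,0,0,0],[0,0,0,0,0,0],[0,0,0,0,0,0],[0,0,-20,0,0,0],[0,0,-30,0,0,0],[0,0,-40,0,0,0],[0,0,-40,0,0,0],[0,0,-40,0,0,0],[0,0,0,0,0,0]], "jaw": 24}}

```text
clock: 18.0
eef_pos: [0.4103, 0.2073, 0.211]
tcp_rot: [0.002, 0.534, 0.845, 0.004]
force: [0.1, 0.3, 0.3]
opening: 0.0241
gripper_force: 0.0
```

Call:
{"fn": "play_rows", "kwargs": {"motion": [[-15,0,-5,0,0,0],[-25,0,-5,0,0,0],[-30,0,0,0,0,0],[-30,0,0,0,0,0],[-30,0,0,0,0,0],[-30,0,0,0,0,0],[-30,0,0,0,0,0],[-20,0,0,0,0,0],[0,0,0,0,0,0],[0,0,0,0,0,0]], "jaw": 60}}

```text
clock: 19.0
eef_pos: [0.4978, 0.0169, 0.2157]
tcp_rot: [-0.001, 0.534, 0.845, -0.0]
force: [-0.6, 0.2, 0.0]
opening: 0.06
gripper_force: 0.0
```

```bash
python3 - <<'E'
from h import *
st(); out=[]
for n in("top","side"):
    im,d,P=snap(n,n+"1"); out.append(im)
cv2.imwrite('pics/c2.png',np.hstack([cv2.resize(out[0][100:340,110:510],(400,240)),cv2.resize(out[1][130:370,180:580],(400,240))]))
E
```

```text
t 19.0 p [0.4978 0.0169 0.2157] x [-0.429  0.903  0.001] y [ 0.903  0.429 -0.001] z [-0.001  0.    -1.   ] F [-0.6  0.2  0. ] op 0.06 gf 0.0 j [-0.27  0.33  0.26  1.85 -0.1   0.97  0.47]
```

View pics/c2.png

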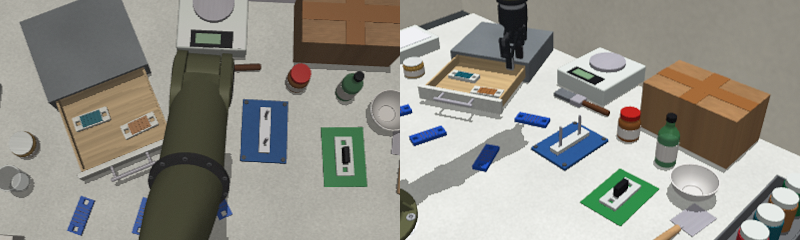

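The picture shows the drawer fully out with two boards in it, teal at full-image (202,220) and tan at (250,226). The cover lies flat on the mat at about (455,256), and both pins are clear. Now I'll measure the boards and pins.

```bash
cat >> h.py <<'E'
def boards(im,P,a=25.45,o=(.638,.319)):
    a=np.radians(a); ex=np.array([np.cos(a),np.sin(a)]); ey=np.array([-ex[1],ex[0]])
    g=P[...,:2]-np.array(o); U=g@ex; W=g@ey
    with np.errstate(all='ignore'):
        m=(U>-.195)&(U<-.004)&(abs(W)<.118)&(P[...,2]>.0285)&(P[...,2]<.045)
    m=cv2.morphologyEx(m.astype(np.uint8),cv2.MORPH_OPEN,np.ones((2,2),np.uint8))
    nn,lab,stt,cen=cv2.connectedComponentsWithStats(m)
    for i in range(1,nn):
        if stt[i,4]>60:
            X=P[lab==i]; print(' board',stt[i,4],cen[i].round(0),rect(X),np.median(X[:,2]).round(4),'mean col',im[lab==i].mean(0).round(0),'W',W[lab==i].mean().round(3),'U',U[lab==i].mean().round(3))
def pins(P,c=(.5465,-.143)):
    q=clip(P,c[0]-.06,c[0]+.06,c[1]-.02,c[1]+.02,.045,.1)
    for s in (1,-1):
        m=q&(s*(P[...,0]-c[0])>0); X=P[m]; hi=X[X[:,2]>X[:,2].max()-.02]
        print(' pin',s,len(X),np.median(X,0).round(4),'top',np.median(hi,0).round(4),X[:,2].max().round(4))
E
python3 - <<'E'
from h import *
for n in("top","side"):
    print(n); im,d,P=load(n+"1",n); boards(im,P); pins(P)
    m=clip(P,.4,.6,-.42,-.31,.007,.016); print(' cover',m.sum(),rect(P[m]),np.median(P[m][:,2]))
E
```

```text
top
 board 477 [202. 219.] (array([553.8, 339.7]), array([43. , 97.8]), 23.65) nan mean col [114. 115.  98.] W nan U nan
 board 473 [250. 226.] (array([540.9, 204.3]), array([40. , 99.4]), 28.69) nan mean col [105. 125. 146.] W nan U nan
 pin 1 20 [ 0.5847 -0.1419  0.0702] top [ 0.5849 -0.1432  0.0787] 0.0879
 pin -1 20 [ 0.5098 -0.1419  0.0757] top [ 0.5106 -0.1423  0.0794] 0.088
 cover 574 (array([ 487.4, -365.5]), array([167.1, 105.4]), 1.47) 0.010271621453533886
side
 board 201 [245. 206.] (array([550.2, 337.7]), array([46.3, 99. ]), 26.77) nan mean col [138. 135. 109.] W nan U nan
 board 235 [268. 222.] (array([519.6, 184. ]), array([ 95.1, 115.6]), 27.79) 0.0334 mean col [122. 145. 169.] W -0.065 U -0.145
 pin 1 39 [ 0.5826 -0.1431  0.067 ] top [ 0.5825 -0.1433  0.0781] 0.0857
 pin -1 41 [ 0.5069 -0.1428  0.0642] top [ 0.5069 -0.1429  0.0777] 0.086
 cover 439 (array([ 477.6, -364.4]), array([127.3,  57.4]), 4.15) 0.010400709340099734
```

```bash
python3 - <<'E'
from h import *
im,d,P=load("side1","side")
a=np.radians(25.45); ex=np.array([np.cos(a),np.sin(a)]); ey=np.array([-ex[1],ex[0]])
m=clip(P,.47,.61,.14,.27,.0295,.038); m=cv2.morphologyEx(m.astype(np.uint8),cv2.MORPH_OPEN,np.ones((3,3),np.uint8))
g=P[...,:2]-np.array([.638,.319]); U=g@ex
nn,lab,s,c=cv2.connectedComponentsWithStats(m); print(s[1:,4],c[1:].round(0))
k=1+np.argmax(s[1:,4]); print(rect(P[lab==k]))
plan([.539,.203,.215],28.4)
E
```

```text
[205] [[267. 221.]]
(array([539.7, 208.5]), array([ 48.9, 101. ]), 31.04)
t 19.1 p [0.4977 0.0179 0.2159] x [-0.431  0.902  0.001] y [ 0.902  0.431 -0.001] z [-0.001  0.001 -1.   ] F [-0.1  0.2 -0.1] op 0.0605 gf 0.0 j [-0.27  0.33  0.26  1.85 -0.1   0.97  0.47]
turn [-0.0008 -0.001  -0.0503] shift [143.2 124.3   0.9]
```

Call:
{"fn": "play_rows", "kwargs": {"motion": [[0,0,0,0,0,-0.05],[12,11,0,0,0,0],[22,19,0,0,0,0],[22,19,0,0,0,0],[22,19,0,0,0,0],[22,19,0,0,0,0],[22,19,0,0,0,0],[22,19,0,0,0,0],[0,0,10,0,0,0],[0,0,25,0,0,0],[0,0,30,0,0,0],[0,0,30,0,0,0],[0,0,25,0,0,0],[0,0,15,0,0,0],[0,0,0,0,0,0],[0,0,0,0,0,0]]}}

```text
clock: 20.7
eef_pos: [0.5398, 0.203, 0.0814]
tcp_rot: [-0.0, 0.513, 0.859, -0.0]
force: [0.1, 0.0, 0.2]
opening: 0.0599
gripper_force: 0.0
```

```bash
python3 - <<'E'
from h import *
plan([.540,.205,.0235],28.4)
o=[]
for n in("top","side"):
    im,d,P=snap(n,n+"2"); o.append(im)
cv2.imwrite('pics/c3.png',np.hstack([cv2.resize(o[0][160:260,180:300],(480,400),interpolation=2),cv2.resize(o[1][150:250,205:325],(320,267),interpolation=2)]) if 0 else np.vstack([cv2.resize(o[0][160:260,180:300],(360,300),interpolation=2),cv2.resize(o[1][150:250,205:325],(360,300),interpolation=2)]))
E
```

```text
t 20.7 p [0.5398 0.203  0.0814] x [-0.475  0.88   0.   ] y [ 0.88   0.475 -0.001] z [-0.001 -0.    -1.   ] F [0.1 0.  0.2] op 0.0599 gf 0.0 j [-0.51  0.6   0.17  1.82 -0.14  0.74  0.23]
turn [-0.0006 -0.0001 -0.0012] shift [ 1.6  1.1 57.9]
```

View pics/c3.png

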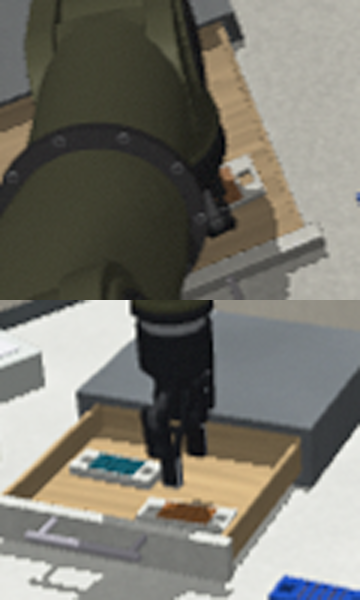

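The fingers stand above and straddle the tan board, so I'll descend.

Call:
{"fn": "play_rows", "kwargs": {"motion": [[1.5,1,10,0,0,0],[0,0,15,0,0,0],[0,0,15,0,0,0],[0,0,10,0,0,0],[0,0,5,0,0,0],[0,0,2,0,0,0],[0,0,0,0,0,0],[0,0,0,0,0,0]]}}

```text
clock: 21.6
eef_pos: [0.5407, 0.2047, 0.0248]
tcp_rot: [0.0, 0.513, 0.859, 0.0]
force: [0.1, -0.2, 0.5]
opening: 0.0597
gripper_force: 0.0
```

Call:
{"fn": "play_rows", "kwargs": {"motion": [[0,0,0,0,0,0],[0,0,0,0,0,0],[0,0,0,0,0,0],[0,0,0,0,0,0],[0,0,0,0,0,0],[0,0,0,0,0,0]], "jaw": 30, "grip_force": 60}}

```text
clock: 22.2
eef_pos: [0.541, 0.2048, 0.0252]
tcp_rot: [0.0, 0.513, 0.859, 0.001]
force: [-0.6, -0.4, 4.8]
opening: 0.0383
gripper_force: 60.3
```

Call:
{"fn": "play_rows", "kwargs": {"motion": [[0,0,-4,0,0,0],[0,0,-10,0,0,0],[0,0,-15,0,0,0],[0,0,-20,0,0,0],[0,0,-20,0,0,0],[0,0,-20,0,0,0],[0,0,-20,0,0,0],[0,0,-20,0,0,0],[0,0,0,0,0,0],[0,0,0,0,0,0]]}}

```text
clock: 23.2
eef_pos: [0.5403, 0.2047, 0.1537]
tcp_rot: [0.0, 0.513, 0.859, 0.0]
force: [-1.2, 0.5, -0.9]
opening: 0.0379
gripper_force: 60.5
```

```bash
python3 - <<'E'
from h import *
plan([.546,-.143,.153],90.3)
E
```

```text
t 23.2 p [0.5403 0.2047 0.1537] x [-0.474  0.88   0.   ] y [0.88  0.474 0.001] z [ 0.001  0.    -1.   ] F [-1.2  0.5 -0.9] op 0.0379 gf 60.5 j [-0.53  0.51  0.19  1.74 -0.12  0.9   0.21]
turn [ 7.000e-04  4.000e-04 -1.082e+00] shift [  -3.8 -347.7    0.7]
```

Call:
{"fn": "play_rows", "kwargs": {"motion": [[0,0,0,0,0,-0.108],[0,0,0,0,0,-0.108],[0,0,0,0,0,-0.108],[0,0,0,0,0,-0.108],[0,0,0,0,0,-0.108],[0,0,0,0,0,-0.108],[0,0,0,0,0,-0.108],[0,0,0,0,0,-0.108],[0,0,0,0,0,-0.108],[0,0,0,0,0,-0.11],[0,-10,0,0,0,0],[0,-20,0,0,0,0],[0,-28,0,0,0,0],[0,-28,0,0,0,0],[0,-28,0,0,0,0],[0,-28,0,0,0,0],[0,-28,0,0,0,0],[0,-28,0,0,0,0],[0,-28,0,0,0,0],[0,-28,0,0,0,0]]}}

```text
clock: 25.2
eef_pos: [0.5408, -0.0513, 0.1526]
tcp_rot: [-0.001, -0.0, 1.0, -0.0]
force: [-0.3, -0.0, -0.7]
opening: 0.0381
gripper_force: 60.4
```

Call:
{"fn": "play_rows", "kwargs": {"motion": [[0,-28,0,0,0,0],[-1,-28,0,0,0,0],[-1,-28,0,0,0,0],[-1,-9,0,0,0,0],[0,0,0,0,0,0],[0,0,0,0,0,0]]}}

```text
clock: 25.8
eef_pos: [0.5449, -0.1412, 0.1529]
tcp_rot: [-0.0, -0.002, 1.0, 0.001]
force: [0.7, 0.3, -0.3]
opening: 0.038
gripper_force: 60.4
```

```bash
cat >> h.py <<'E'
def held(tag):
    s=ctrl.read_state(); p=np.array(s["eef_pos"]); o=[]
    for n in("top","side"):
        im,d,P=snap(n,n+tag); o.append(im); print(n)
        hsv=cv2.cvtColor(im,cv2.COLOR_BGR2HSV)
        z=p[2]
        b=clip(P,p[0]-.08,p[0]+.08,p[1]-.04,p[1]+.04,z-.012,z+.013)
        b&=hsv[...,2]>75
        m=cv2.morphologyEx(b.astype(np.uint8),cv2.MORPH_OPEN,np.ones((2,2),np.uint8))
        X=P[m>0]
        if len(X)>10: print(' held',len(X),rect(X),'x range',np.percentile(X[:,0],[1,99]).round(4),'y',np.percentile(X[:,1],[2,98]).round(4),'z',np.percentile(X[:,2],[2,98]).round(4))
        pins(P)
    a=o[0][150:310,290:450]; b=o[1][180:320,270:430]
    cv2.imwrite(f'pics/held{tag}.png',np.hstack([cv2.resize(a,(400,400),interpolation=2),cv2.resize(b,(400,400),interpolation=2)]))
E
python3 - <<'E'
from h import *
plan([.546,-.143,.153],90.3); held("3")
E
```

```text
t 25.8 p [ 0.5449 -0.1412  0.1529] x [-1.    -0.005  0.001] y [-0.005  1.     0.001] z [-0.001  0.001 -1.   ] F [ 0.7  0.3 -0.3] op 0.038 gf 60.4 j [ 0.27  0.48 -0.09  1.78  0.05  0.88  1.73]
turn [ 0.0011 -0.0008 -0.0007] shift [-1.1 -1.8 -0.1]
topTraceback (most recent call last):
  File "<stdin>", line 2, in <module>
  File "h.py", line 63, in held
    pins(P)
    ~~~~^^^
  File "h.py", line 50, in pins
    m=q&(s*(P[...,0]-c[0])>0); X=P[m]; hi=X[X[:,2]>X[:,2].max()-.02]
                                                   ~~~~~~~~~~^^
    return umr_maximum(a, axis, None, out, keepdims, initial, where)
ValueError: zero-size array to reduction operation maximum which has no identity
```

```bash
python3 - <<'E'
s=open('h.py').read()
s=s.replace("X=P[m]; hi=X[X","X=P[m]\n        if len(X)<3: continue\n        hi=X[X"); open('h.py','w').write(s)
E
python3 - <<'E'
from h import *
held("4")
E
```

```text
top
side
 held 325 (array([616.2, -68.4]), array([310.7, 106.5]), 39.28) x range [0.488  0.7553] y [-0.1623 -0.0065] z [-0.0017  0.1716]
 pin 1 38 [ 0.5828 -0.1426  0.0677] top [ 0.5829 -0.1426  0.0765] 0.0874
 pin -1 41 [ 0.5058 -0.1435  0.0673] top [ 0.506  -0.1431  0.078 ] 0.0848
```

View pics/held4.png

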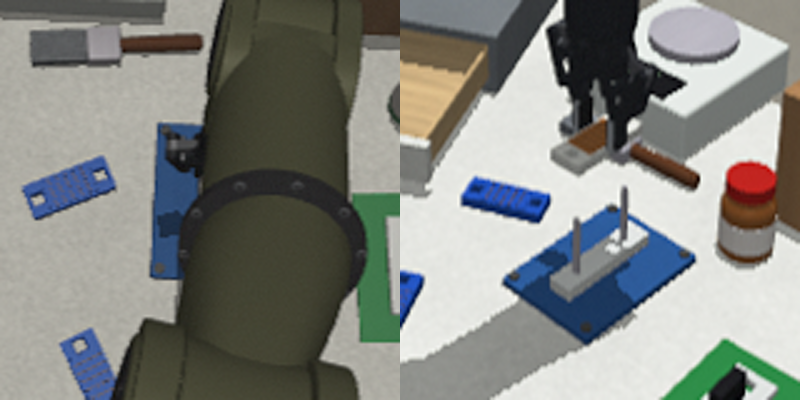

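The side view shows the board held level above the pins, its near end at crop (575,155) and the pins at (577,230) and (625,195). The top view is blocked by the arm, so I'll use the side-camera cloud.

```bash
cat >> h.py <<'E'
def held2(tag,p):
    im,d,P=load("side"+tag,"side"); V=cv2.cvtColor(im,cv2.COLOR_BGR2HSV)[...,2]
    m=clip(P,p[0]-.075,p[0]+.075,p[1]-.035,p[1]+.035,p[2]-.012,p[2]+.016)&(V>70)
    n,lab,s,_=cv2.connectedComponentsWithStats(m.astype(np.uint8)); lab[s[lab,4]<15]=0; X=P[lab>0]
    print(len(X),'z',np.percentile(X[:,2],[2,50,98]).round(4))
    top=X[X[:,2]>p[2]+.004]; front=X[X[:,1]<np.percentile(top[:,1],3)+.004]
    print('end x',top[:,0].min().round(4),np.percentile(top[:,0],2).round(4),'far x',X[:,0].max().round(4),'rect top',rect(top))
    E=top[top[:,0]<p[0]-.024]; print('near part: y',np.percentile(E[:,1],[1,99]).round(4),'x',np.percentile(E[:,0],[0,2]).round(4),rect(E))
    f=np.polyfit(front[:,0],front[:,1],1); print('front edge slope deg',np.degrees(np.arctan(f[0])).round(2),'y at p',np.polyval(f,p[0]).round(4),len(front))
    print('far end',X[X[:,0]>p[0]+.03].round(3)[:8].tolist())
E
python3 - <<'E'
from h import *
held2("4",np.array([.5449,-.1412,.1529]))
E
```

```text
339 z [0.1497 0.1606 0.1649]
end x 0.4872 0.4892 far x 0.5903 rect top (array([ 537.5, -138.9]), array([102. ,  55.6]), 6.14)
near part: y [-0.1613 -0.1201] x [0.4872 0.4883] (array([ 503.5, -140.9]), array([32.7, 42.4]), 1.55)
front edge slope deg -0.21 y at p -0.1608 71
far end [[0.578, -0.119, 0.16], [0.59, -0.148, 0.161], [0.583, -0.147, 0.16], [0.579, -0.154, 0.165], [0.585, -0.152, 0.162], [0.586, -0.154, 0.162], [0.588, -0.156, 0.162], [0.579, -0.151, 0.161]]
```

```bash
cat >> h.py <<'E'
from scipy.optimize import least_squares
def proj(n,X):
    K,e,M,c=cam(n); q=(np.asarray(X)-e)@M; return np.c_[K[0,2]+K[0,0]*q[:,0]/-q[:,2], K[1,2]+K[1,1]*q[:,1]/q[:,2]]
def box(x,y,yaw,z0,z1,lx,ly):
    c,s=np.cos(yaw),np.sin(yaw)
    return np.array([[x+c*a-s*b,y+s*a+c*b,z] for z in(z0,z1) for a in(-lx/2,lx/2) for b in(-ly/2,ly/2)])
def feat(h):
    m=cv2.moments(h.reshape(-1,1,2).astype(np.float32)); a=m['m00']
    return np.array([m['m10']/a,m['m01']/a,m['mu20']/a,m['mu11']/a,m['mu02']/a])
def fitbox(n,mask,g,z0,z1,lx,ly):
    v,u=np.nonzero(mask); pts=np.c_[np.r_[u-.5,u+.5,u-.5,u+.5],np.r_[v-.5,v-.5,v+.5,v+.5]].astype(np.float32)
    h=cv2.convexHull(pts); f0=feat(h)
    def r(p):
        f=feat(cv2.convexHull(proj(n,box(*p,z0,z1,lx,ly)).astype(np.float32)))-f0
        return f*[1,1,.02,.02,.02]
    s=least_squares(r,g,x_scale=[.01,.01,.05],diff_step=1e-3); return s.x,s.fun.round(2)
def bluebase(im,P):
    hsv=cv2.cvtColor(im,cv2.COLOR_BGR2HSV).astype(int)
    b=(abs(hsv[...,0]-108)<14)&(hsv[...,1]>120)
    z=clip(P,.44,.66,-.23,-.06,-.02,.02)
    n,lab,s,c=cv2.connectedComponentsWithStats((b&z).astype(np.uint8)); k=1+np.argmax(s[1:,4]); return lab==k
E
python3 - <<'E'
from h import *
for t,n in(("top0","top"),("top1","top"),("side0","side"),("side1","side"),("side4","side")):
    im,d,P=load(t,n); m=bluebase(im,P)
    x,f=fitbox(n,m,[.546,-.143,.01],0,.01,.18,.13); print(t,m.sum(),x[:2].round(4),np.degrees(x[2]).round(2),f)
im,d,P=load("side4","side"); cv2.imwrite('pics/c5.png',cv2.resize(im[215:290,320:395],(600,600),interpolation=2))
E
```

```text
top0 1846 [ 0.5478 -0.1412] 0.74 [-0.   -0.    0.16 -0.01  0.2 ]
top1 2130 [ 0.5478 -0.1411] 0.7 [-0.   -0.    0.16 -0.01  0.2 ]
side0 1125 [ 0.5429 -0.1452] -0.81 [ 0.   -0.01  0.11 -0.    0.29]
side1 1185 [ 0.5431 -0.1452] -0.84 [ 0.   -0.01  0.11 -0.01  0.3 ]
side4 1170 [ 0.5431 -0.1452] -0.84 [ 0.   -0.01  0.11 -0.01  0.3 ]
```

View pics/c5.png

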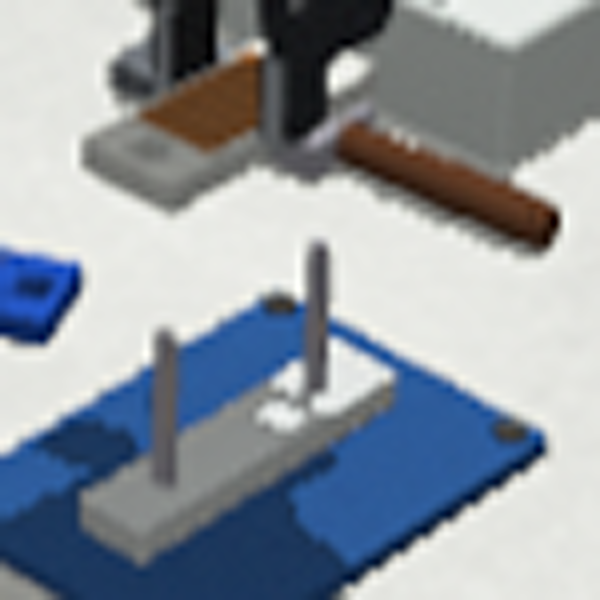

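```bash
cat >> h.py <<'E'
def ray(n,u,v,z):
    K,e,M,c=cam(n); d=M@np.array([(u-K[0,2])/K[0,0],-(v-K[1,2])/K[1,1],-1]); return e+d*(z-e[2])/d[2]
E
python3 - <<'E'
from h import *
f=lambda x,y,z:ray("side",320+(x+.5)/8-.5,215+(y+.5)/8-.5,z).round(4)[:2]
print('tips',f(317,243,.086),f(165,329,.086)); print('bases',f(317,392,.024),f(165,485,.024))
print('hole',f(150,150,.162),'cornerL',f(82,150,.162),'corner front',f(172,188,.162),'corner front bottom',f(172,212,.150), 'L bottom',f(84,168,.150))
# model projection in crop px, given centre in side-cam frame
cx,cy=.5431,-.1452
P=[[cx+s*.038,cy,z] for s in(1,-1) for z in(.024,.086)]
print('model pins',((proj("side",P)-[320,215]+.5)*8-.5).round(0).tolist())
bx,by=.5449,-.1412
B=[[bx-.05,by+.02,.162],[bx-.05,by-.02,.162],[bx-.05,by-.02,.15],[bx-.038,by,.162]]
print('model board if centred at tcp: L,front,frontbot,hole',((proj("side",B)-[320,215]+.5)*8-.5).round(0).tolist())
E
```

```text
tips [ 0.5811 -0.1444] [ 0.5079 -0.1423]
bases [ 0.5809 -0.1467] [ 0.5051 -0.1455]
hole [ 0.4987 -0.1438] cornerL [ 0.4835 -0.1281] corner front [ 0.4876 -0.1641] corner front bottom [ 0.4907 -0.1613] L bottom [ 0.4894 -0.1231]
model pins [[314.0, 390.0], [319.0, 244.0], [164.0, 485.0], [165.0, 336.0]]
model board if centred at tcp: L,front,frontbot,hole [[92.0, 128.0], [181.0, 175.0], [181.0, 207.0], [162.0, 137.0]]
```

Call:
{"fn": "play_rows", "kwargs": {"motion": [[-3,-1,0,0,0,0.007],[-2.5,-0.8,0,0,0,0],[0,0,10,0,0,0],[0,0,20,0,0,0],[0,0,15,0,0,0],[0,0,8,0,0,0],[0,0,0,0,0,0],[0,0,0,0,0,0]]}}

```text
clock: 26.75
eef_pos: [0.5509, -0.1441, 0.1004]
tcp_rot: [0.0, 0.001, 1.0, -0.0]
force: [0.7, 0.2, -0.1]
opening: 0.0383
gripper_force: 60.4
```

```bash
python3 - <<'E'
from h import *
s,M=st(); p=np.array(s["eef_pos"])
im,d,P=snap("side","side5"); cv2.imwrite('pics/c6.png',cv2.resize(im[230:290,325:385],(600,600),interpolation=2))
held2("5",p)
E
```

```text
t 26.75 p [ 0.5509 -0.1441  0.1004] x [-1.     0.002 -0.   ] y [ 0.002  1.    -0.   ] z [ 0. -0. -1.] F [ 0.7  0.2 -0.1] op 0.0383 gf 60.4 j [ 0.27  0.55 -0.08  1.82  0.06  0.77  1.72]
337 z [0.0967 0.1075 0.112 ]
end x 0.493 0.4945 far x 0.5998 rect top (array([ 542.2, -140.6]), array([102.4,  59.9]), 7.84)
near part: y [-0.1661 -0.124 ] x [0.493 0.494] (array([ 510.5, -144.9]), array([43.9, 33.9]), 87.05)
front edge slope deg 0.34 y at p -0.1646 57
far end [[0.584, -0.122, 0.107], [0.59, -0.156, 0.11], [0.593, -0.158, 0.109], [0.596, -0.158, 0.108], [0.585, -0.154, 0.108], [0.588, -0.155, 0.108], [0.588, -0.158, 0.109], [0.588, -0.162, 0.111]]
```

View pics/c6.png

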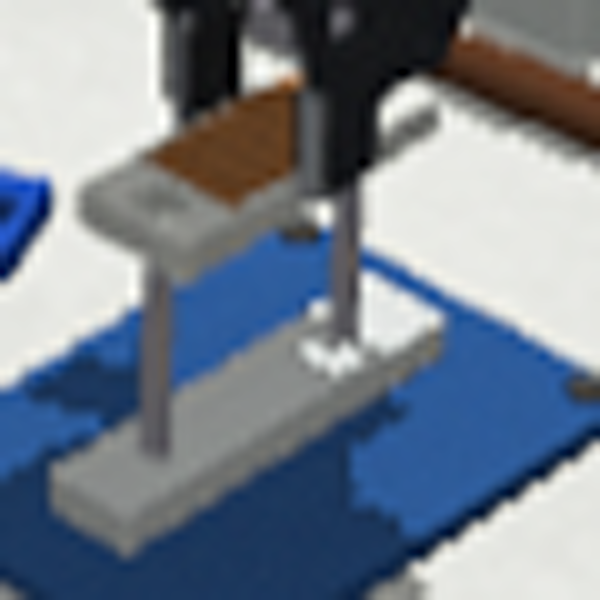

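The board's near hole at crop (165,205) lines up above the near pin at (155,265), and the pin's line points into the hole. Descending slowly now.

Call:
{"fn": "play_rows", "kwargs": {"motion": [[0,0,5,0,0,0],[0,0,4,0,0,0],[0,0,3,0,0,0],[0,0,3,0,0,0],[0,0,3,0,0,0],[0,0,3,0,0,0],[0,0,0,0,0,0]]}}

```text
clock: 27.5
eef_pos: [0.5505, -0.1438, 0.0788]
tcp_rot: [-0.0, 0.001, 1.0, 0.0]
force: [-0.5, 0.4, -0.5]
opening: 0.0381
gripper_force: 60.4
```

Call:
{"fn": "play_rows", "kwargs": {"motion": [[0,0,5,0,0,0],[0,0,6,0,0,0],[0,0,6,0,0,0],[0,0,6,0,0,0],[0,0,6,0,0,0],[0,0,6,0,0,0],[0,0,5,0,0,0],[0,0,0,0,0,0]]}}

```text
clock: 28.3
eef_pos: [0.5504, -0.1439, 0.0384]
tcp_rot: [-0.001, 0.001, 1.0, 0.0]
force: [0.2, 2.9, -1.9]
opening: 0.0383
gripper_force: 60.3
```

Call:
{"fn": "play_rows", "kwargs": {"motion": [[0,0,4,0,0,0],[0,0,3,0,0,0],[0,0,2,0,0,0],[0,0,1,0,0,0],[0,0,0,0,0,0],[0,0,0,0,0,0]]}}

```text
clock: 28.9
eef_pos: [0.5507, -0.144, 0.0293]
tcp_rot: [0.0, 0.001, 1.0, 0.0]
force: [-0.1, 3.9, 0.3]
opening: 0.0379
gripper_force: 60.5
```

Call:
{"fn": "play_rows", "kwargs": {"motion": [[0,1,0,0,0,0],[0,0,1,0,0,0],[0,0,1,0,0,0],[0,0,0.5,0,0,0],[0,0,0,0,0,0],[0,0,0,0,0,0]]}}

```text
clock: 29.5
eef_pos: [0.5507, -0.1438, 0.0272]
tcp_rot: [0.0, 0.001, 1.0, -0.0]
force: [-0.9, 1.2, 4.7]
opening: 0.0379
gripper_force: 61.1
```

Call:
{"fn": "play_rows", "kwargs": {"motion": [[0,0,0,0,0,0],[0,0,0,0,0,0],[0,0,0,0,0,0],[0,0,0,0,0,0],[0,0,-10,0,0,0],[0,0,-20,0,0,0],[0,0,-30,0,0,0],[0,0,-40,0,0,0],[0,0,-40,0,0,0],[0,0,-40,0,0,0],[0,0,0,0,0,0]], "jaw": 60}}

```text
clock: 30.6
eef_pos: [0.5535, -0.1438, 0.2133]
tcp_rot: [0.005, 0.001, 1.0, -0.001]
force: [0.8, 0.2, -0.7]
opening: 0.0597
gripper_force: 0.0
```

```bash
python3 - <<'E'
from h import *
plan([.5505,.3391,.207],24.5)
im,d,P=snap("side","side6"); hsv=cv2.cvtColor(im,cv2.COLOR_BGR2HSV)
m=clip(P,.48,.61,-.17,-.115,.03,.042); print('placed',m.sum(),rect(P[m]),np.percentile(P[m][:,2],[5,50,95]))
m=clip(P,.50,.60,.28,.40,.0295,.038); 
n,lab,s,c=cv2.connectedComponentsWithStats(m.astype(np.uint8)); k=1+np.argmax(s[1:,4]); X=P[lab==k]; print('teal side',s[k,4],rect(X))
m=clip(P,.4,.6,-.45,-.28,.008,.016); n,lab,s,c=cv2.connectedComponentsWithStats(m.astype(np.uint8)); k=1+np.argmax(s[1:,4]); print('cover',rect(P[lab==k]))
E
```

```text
t 30.6 p [ 0.5535 -0.1438  0.2133] x [-1.     0.002 -0.01 ] y [ 0.002  1.    -0.002] z [ 0.01  -0.002 -1.   ] F [ 0.8  0.2 -0.7] op 0.0597 gf 0.0 j [ 0.27  0.43 -0.09  1.68  0.05  1.02  1.73]
turn [0.0037 0.0105 1.1412] shift [440.6 197.5   6.3]
placed 347 (array([ 544. , -144.8]), array([101.4,  46.3]), 0.59) [0.03094096 0.03518014 0.03897848]
teal side 207 (array([551. , 343.2]), array([ 49.6, 105.8]), 23.29)
cover (array([ 485.2, -367.4]), array([114.3,  50.2]), 2.77)
```

Call:
{"fn": "play_rows", "kwargs": {"motion": [[0,0,0,0,0,0.116],[0,0,0,0,0,0.116],[0,0,0,0,0,0.116],[0,0,0,0,0,0.116],[0,0,0,0,0,0.116],[0,0,0,0,0,0.116],[0,0,0,0,0,0.116],[0,0,0,0,0,0.116],[0,0,0,0,0,0.116],[0,0,0,0,0,0.113],[14,6,0,0,0,0],[27,12,0,0,0,0],[27,12,0,0,0,0],[27,12,0,0,0,0],[27,12,0,0,0,0],[27,12,0,0,0,0],[27,12,0,0,0,0],[27,12,0,0,0,0],[27,12,0,0,0,0],[27,12,0,0,0,0]]}}

```text
clock: 32.65
eef_pos: [0.5511, 0.1404, 0.2062]
tcp_rot: [-0.001, 0.546, 0.838, -0.0]
force: [1.6, -0.2, -0.5]
opening: 0.06
gripper_force: 0.0
```

Call:
{"fn": "play_rows", "kwargs": {"motion": [[27,12,0,0,0,0],[27,12,0,0,0,0],[27,12,0,0,0,0],[27,12,0,0,0,0],[27,11,0,0,0,0],[27,11,0,0,0,0],[27,10,0,0,0,0],[0,0,0,0,0,0],[0,0,20,0,0,0],[0,0,30,0,0,0],[0,0,30,0,0,0],[0,0,30,0,0,0],[0,0,20,0,0,0],[0,0,0,0,0,0],[0,0,0,0,0,0]]}}

```text
clock: 34.15
eef_pos: [0.5494, 0.3433, 0.0768]
tcp_rot: [-0.0, 0.547, 0.837, -0.0]
force: [0.4, 0.7, 0.1]
opening: 0.0601
gripper_force: 0.0
```

```bash
python3 - <<'E'
from h import *
plan([.551,.343,.0245],23.6)
E
```

```text
t 34.15 p [0.5494 0.3433 0.0768] x [-0.402  0.916 -0.   ] y [ 0.916  0.402 -0.001] z [-0.001 -0.    -1.   ] F [0.4 0.7 0.1] op 0.0601 gf 0.0 j [-0.67  0.69  0.13  1.62 -0.11  0.84 -0.09]
turn [-0.001   0.0001  0.0017] shift [-0.9  1.4 52.3]
```

Call:
{"fn": "play_rows", "kwargs": {"motion": [[-1,1.5,10,0,0,0],[0,0,15,0,0,0],[0,0,15,0,0,0],[0,0,8,0,0,0],[0,0,4,0,0,0],[0,0,0,0,0,0],[0,0,0,0,0,0]]}}

```text
clock: 34.85
eef_pos: [0.5519, 0.343, 0.025]
tcp_rot: [0.0, 0.548, 0.837, 0.0]
force: [0.6, -0.1, 0.3]
opening: 0.0599
gripper_force: 0.0
```

Call:
{"fn": "play_rows", "kwargs": {"motion": [[0,0,0,0,0,0],[0,0,0,0,0,0],[0,0,0,0,0,0],[0,0,0,0,0,0],[0,0,0,0,0,0],[0,0,0,0,0,0]], "jaw": 30, "grip_force": 60}}

```text
clock: 35.45
eef_pos: [0.5523, 0.3433, 0.0258]
tcp_rot: [0.0, 0.548, 0.837, 0.001]
force: [0.3, -0.3, 6.4]
opening: 0.0379
gripper_force: 60.8
```

Call:
{"fn": "play_rows", "kwargs": {"motion": [[0,0,-4,0,0,0],[0,0,-10,0,0,0],[0,0,-15,0,0,0],[0,0,-20,0,0,0],[0,0,-20,0,0,0],[0,0,-20,0,0,0],[0,0,-20,0,0,0],[0,0,-20,0,0,0],[0,0,0,0,0,0],[0,0,0,0,0,0]]}}

```text
clock: 36.45
eef_pos: [0.5517, 0.343, 0.1546]
tcp_rot: [0.0, 0.548, 0.837, 0.001]
force: [0.6, 0.3, -1.0]
opening: 0.0385
gripper_force: 60.3
```

```bash
python3 - <<'E'
from h import *
plan([.546,-.143,.153],90)
E
```

```text
t 36.45 p [0.5517 0.343  0.1546] x [-0.4    0.916  0.   ] y [0.916 0.4   0.001] z [ 0.001  0.001 -1.   ] F [ 0.6  0.3 -1. ] op 0.0385 gf 60.3 j [-0.68  0.61  0.14  1.54 -0.1   1.   -0.1 ]
turn [ 1.3000e-03  5.0000e-04 -1.1588e+00] shift [   5.7 -486.     1.6]
```

Call:
{"fn": "play_rows", "kwargs": {"motion": [[0,0,0,0,0,-0.116],[0,0,0,0,0,-0.116],[0,0,0,0,0,-0.116],[0,0,0,0,0,-0.116],[0,0,0,0,0,-0.116],[0,0,0,0,0,-0.116],[0,0,0,0,0,-0.116],[0,0,0,0,0,-0.116],[0,0,0,0,0,-0.116],[0,0,0,0,0,-0.115],[0,-16,0,0,0,0],[0,-28,0,0,0,0],[0,-28,0,0,0,0],[0,-28,0,0,0,0],[0,-28,0,0,0,0],[0,-28,0,0,0,0],[0,-28,0,0,0,0],[0,-28,0,0,0,0],[0,-28,0,0,0,0],[0,-28,0,0,0,0]]}}

```text
clock: 38.45
eef_pos: [0.5507, 0.0723, 0.1532]
tcp_rot: [-0.001, 0.002, 1.0, -0.0]
force: [0.1, -0.6, -1.2]
opening: 0.038
gripper_force: 60.3
```

Call:
{"fn": "play_rows", "kwargs": {"motion": [[0,-28,0,0,0,0],[0,-28,0,0,0,0],[0,-28,0,0,0,0],[0,-28,0,0,0,0],[1,-28,0,0,0,0],[1,-28,0,0,0,0],[1,-28,0,0,0,0],[1,-22,0,0,0,0],[0,0,0,0,0,0],[0,0,0,0,0,0]]}}

```text
clock: 39.45
eef_pos: [0.5466, -0.1441, 0.1533]
tcp_rot: [-0.001, 0.002, 1.0, 0.0]
force: [1.3, -0.2, -0.4]
opening: 0.0381
gripper_force: 60.3
```

```bash
python3 - <<'E'
from h import *
plan([.5454,-.143,.110],90)
s=ctrl.read_state(); p=np.array(s["eef_pos"])
im,d,P=snap("side","side7"); cv2.imwrite('pics/c7.png',cv2.resize(im[215:290,320:395],(600,600),interpolation=2))
held2("7",p)
E
```

```text
t 39.45 p [ 0.5466 -0.1441  0.1533] x [-1.     0.004  0.001] y [0.004 1.    0.   ] z [-0.001  0.    -1.   ] F [ 1.3 -0.2 -0.4] op 0.0381 gf 60.3 j [ 0.33  0.49 -0.17  1.77  0.1   0.89  1.68]
turn [ 0.0002 -0.0013 -0.0044] shift [ 1.2  1.1 43.3]
256 z [0.1484 0.1589 0.1639]
end x 0.493 0.4932 far x 0.5962 rect top (array([ 542.9, -140.6]), array([104. ,  58.3]), 6.44)
near part: y [-0.1639 -0.1222] x [0.493 0.493] (array([ 506.6, -143.6]), array([28.3, 43.5]), 1.59)
front edge slope deg 0.11 y at p -0.1649 51
far end [[0.596, -0.149, 0.158], [0.586, -0.151, 0.161], [0.588, -0.153, 0.16], [0.589, -0.156, 0.161], [0.591, -0.157, 0.161], [0.594, -0.158, 0.16], [0.578, -0.154, 0.162], [0.586, -0.152, 0.158]]
```

View pics/c7.png

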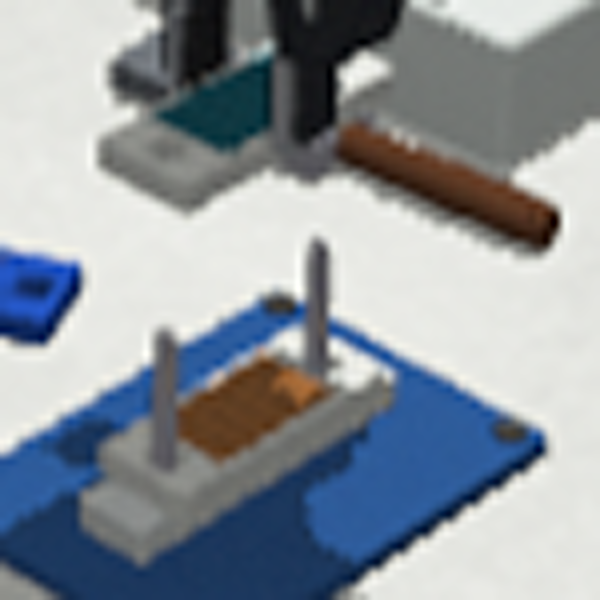

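The side view shows the tan board seated flush. The teal board hangs over it, its hole at crop (165,150) on the line of the near pin (165,335), so alignment is within about 1 mm.

Call:
{"fn": "play_rows", "kwargs": {"motion": [[-0.7,0.5,10,0,0,0],[0,0,15,0,0,0],[0,0,15,0,0,0],[0,0,10,0,0,0],[0,0,6,0,0,0],[0,0,5,0,0,0],[0,0,4,0,0,0],[0,0,3,0,0,0],[0,0,3,0,0,0],[0,0,3,0,0,0],[0,0,0,0,0,0]]}}

```text
clock: 40.6
eef_pos: [0.5483, -0.1426, 0.0795]
tcp_rot: [-0.0, -0.0, 1.0, 0.0]
force: [-0.7, -0.6, -1.4]
opening: 0.0379
gripper_force: 60.3
```

Call:
{"fn": "play_rows", "kwargs": {"motion": [[0,0,5,0,0,0],[0,0,6,0,0,0],[0,0,6,0,0,0],[0,0,6,0,0,0],[0,0,5,0,0,0],[0,0,4,0,0,0],[0,0,3,0,0,0],[0,0,2,0,0,0],[0,0,0,0,0,0],[0,0,0,0,0,0]]}}

```text
clock: 41.6
eef_pos: [0.5485, -0.1426, 0.0429]
tcp_rot: [0.0, -0.0, 1.0, -0.0]
force: [-0.3, -1.0, -0.9]
opening: 0.038
gripper_force: 60.3
```

Call:
{"fn": "play_rows", "kwargs": {"motion": [[0,0,1,0,0,0],[0,0,1,0,0,0],[0,0,0.7,0,0,0],[0,0,0,0,0,0],[0,0,0,0,0,0]]}}

```text
clock: 42.1
eef_pos: [0.5484, -0.1426, 0.0401]
tcp_rot: [-0.0, -0.0, 1.0, -0.0]
force: [-0.3, 0.9, -0.2]
opening: 0.0381
gripper_force: 60.3
```

Call:
{"fn": "play_rows", "kwargs": {"motion": [[0,0,0.5,0,0,0],[0,0,0.5,0,0,0],[0,0,0,0,0,0],[0,0,0,0,0,0]]}}

```text
clock: 42.5
eef_pos: [0.5485, -0.1426, 0.0398]
tcp_rot: [0.0, -0.0, 1.0, -0.0]
force: [-1.2, -0.1, 6.2]
opening: 0.0381
gripper_force: 61.1
```

Call:
{"fn": "play_rows", "kwargs": {"motion": [[0,0,0,0,0,0],[0,0,0,0,0,0],[0,0,0,0,0,0],[0,0,0,0,0,0],[0,0,-10,0,0,0],[0,0,-20,0,0,0],[0,0,-30,0,0,0],[0,0,-40,0,0,0],[0,0,-40,0,0,0],[0,0,-30,0,0,0],[0,0,0,0,0,0]], "jaw": 60}}

```text
clock: 43.6
eef_pos: [0.5507, -0.1429, 0.2145]
tcp_rot: [0.004, -0.0, 1.0, -0.001]
force: [0.8, -0.1, 0.4]
opening: 0.0597
gripper_force: 0.0
```

```bash
cat >> h.py <<'E'
def cover(t,n,c=(.486,-.367)):
    im,d,P=load(t,n)
    m=clip(P,c[0]-.1,c[0]+.1,c[1]-.09,c[1]+.09,.007,.0165)
    q,lab,s,_=cv2.connectedComponentsWithStats(m.astype(np.uint8)); k=1+np.argmax(s[1:,4]); X=P[lab==k]
    b=clip(P,c[0]-.1,c[0]+.1,c[1]-.09,c[1]+.09,.034,.046); Y=P[b]
    print(t,'plate',s[k,4],rect(X),np.median(X[:,2]).round(4),'block top',len(Y),rect(Y) if len(Y)>4 else '')
E
python3 - <<'E'
from h import *
plan([.486,-.367,.21],93.6)
im,d,P=snap("side","side8"); m=clip(P,.48,.61,-.17,-.115,.042,.056); print('placed',m.sum(),rect(P[m]),np.percentile(P[m][:,2],[5,50,95]))
im,d,P=snap("top","top8"); cover("side8","side"); cover("top8","top")
cover("side1","side"); cover("top1","top")
boards(im,P)
E
```

```text
t 43.6 p [ 0.5507 -0.1429  0.2145] x [-1.    -0.    -0.008] y [-0.     1.    -0.002] z [ 0.008 -0.002 -1.   ] F [ 0.8 -0.1  0.4] op 0.0597 gf 0.0 j [ 0.33  0.43 -0.18  1.69  0.09  1.03  1.69]
turn [-0.0022  0.0084 -0.0628] shift [  78.6 -219.6    4.5]
placed 347 (array([ 544.2, -141.9]), array([105.6,  47.3]), 0.52) [0.04298851 0.04749491 0.05126522]
side8 plate 428 (array([ 485. , -366.6]), array([114.9,  51.4]), 3.33) 0.0103 block top 110 (array([ 525.2, -400.4]), array([ 37. , 147.1]), 53.56)
top8 plate 462 (array([ 487.2, -368.1]), array([119.4,  51.4]), 4.6) 0.0108 block top 100 (array([ 527.9, -397.5]), array([ 37.2, 140.5]), 52.46)
side1 plate 440 (array([ 483.7, -364.8]), array([114.8,  54.9]), 2.85) 0.0104 block top 103 (array([ 527.1, -399.6]), array([ 34.3, 149.5]), 52.86)
top1 plate 476 (array([ 489. , -370.5]), array([122.1,  55. ]), 2.36) 0.011 block top 99 (array([ 530.7, -392.5]), array([ 34.4, 141.6]), 59.05)
```

Call:
{"fn": "play_rows", "kwargs": {"motion": [[0,0,0,0,0,-0.063],[5,-12,0,0,0,0],[9,-26,0,0,0,0],[9,-26,0,0,0,0],[9,-26,0,0,0,0],[9,-26,0,0,0,0],[9,-26,0,0,0,0],[9,-26,0,0,0,0],[10,-26,0,0,0,0],[10,-26,0,0,0,0],[0,0,10,0,0,0],[0,0,25,0,0,0],[0,0,30,0,0,0],[0,0,30,0,0,0],[0,0,25,0,0,0],[0,0,0,0,0,0],[0,0,0,0,0,0]]}}

```text
clock: 45.4
eef_pos: [0.4829, -0.367, 0.0887]
tcp_rot: [-0.001, -0.031, 1.0, 0.001]
force: [0.8, 0.4, 0.4]
opening: 0.06
gripper_force: 0.0
```

```bash
python3 - <<'E'
from h import *
plan([.486,-.3667,.0185],93.6)
im,d,P=snap("side","side9"); cover("side9","side"); cover("side8","side")
E
```

```text
t 45.4 p [ 0.4829 -0.367   0.0887] x [-0.998 -0.062  0.001] y [-0.062  0.998  0.001] z [-0.002  0.001 -1.   ] F [0.8 0.4 0.4] op 0.06 gf 0.0 j [ 0.7   0.62 -0.14  1.73  0.12  0.8   2.13]
turn [ 0.0011 -0.0015 -0.0004] shift [-3.1  0.1 70.2]
side9 plate 435 (array([ 484.6, -366.6]), array([115.6,  49.9]), 3.35) 0.0102 block top 107 (array([ 527.4, -398.9]), array([ 37.9, 148.3]), 54.23)
side8 plate 428 (array([ 485. , -366.6]), array([114.9,  51.4]), 3.33) 0.0103 block top 110 (array([ 525.2, -400.4]), array([ 37. , 147.1]), 53.56)
```

Call:
{"fn": "play_rows", "kwargs": {"motion": [[-3,0,10,0,0,0],[0,0,20,0,0,0],[0,0,20,0,0,0],[0,0,12,0,0,0],[0,0,6,0,0,0],[0,0,2,0,0,0],[0,0,0,0,0,0],[0,0,0,0,0,0]]}}

```text
clock: 46.25
eef_pos: [0.4869, -0.3673, 0.0199]
tcp_rot: [0.001, -0.032, 1.0, -0.0]
force: [-0.5, 0.3, 0.1]
opening: 0.0599
gripper_force: 0.0
```

Call:
{"fn": "play_rows", "kwargs": {"motion": [[0,0,0,0,0,0],[0,0,0,0,0,0],[0,0,0,0,0,0],[0,0,0,0,0,0],[0,0,0,0,0,0],[0,0,0,0,0,0],[0,0,0,0,0,0],[0,0,0,0,0,0]], "jaw": 5, "grip_force": 70}}

```text
clock: 47.05
eef_pos: [0.4867, -0.3671, 0.0196]
tcp_rot: [0.0, -0.032, 1.0, -0.0]
force: [-1.1, 0.4, 5.1]
opening: 0.0145
gripper_force: 70.7
```

Call:
{"fn": "play_rows", "kwargs": {"motion": [[0,0,-5,0,0,0],[0,0,-15,0,0,0],[0,0,-20,0,0,0],[0,0,-25,0,0,0],[0,0,-25,0,0,0],[0,0,-25,0,0,0],[0,0,-20,0,0,0],[0,0,0,0,0,0],[0,0,0,0,0,0]]}}

```text
clock: 47.95
eef_pos: [0.486, -0.3667, 0.1534]
tcp_rot: [-0.0, -0.032, 1.0, 0.0]
force: [-0.4, -0.1, -3.1]
opening: 0.0145
gripper_force: 69.7
```

```bash
python3 - <<'E'
from h import *
plan([.5472,-.1425,.150],90.6)
E
```

```text
t 47.95 p [ 0.486  -0.3667  0.1534] x [-0.998 -0.063  0.001] y [-0.063  0.998  0.   ] z [-0.001  0.    -1.   ] F [-0.4 -0.1 -3.1] op 0.0145 gf 69.7 j [ 0.7   0.55 -0.15  1.65  0.1   0.95  2.15]
turn [ 0.0004 -0.0007  0.0527] shift [-63.5 223.5   3.4]
```

Call:
{"fn": "play_rows", "kwargs": {"motion": [[0,0,0,0,0,0.053],[-4,12,0,0,0,0],[-7,25,0,0,0,0],[-7,25,0,0,0,0],[-7,25,0,0,0,0],[-7,25,0,0,0,0],[-7,25,0,0,0,0],[-7,25,0,0,0,0],[-8,25,0,0,0,0],[-8,24,0,0,0,0],[-2,12,0,0,0,0],[0,0,0,0,0,0],[0,0,0,0,0,0]]}}

```text
clock: 49.25
eef_pos: [0.5475, -0.1441, 0.1536]
tcp_rot: [-0.001, -0.005, 1.0, -0.0]
force: [-1.4, -0.6, -3.3]
opening: 0.0143
gripper_force: 69.6
```

```bash
python3 - <<'E'
from h import *
s=ctrl.read_state(); p=np.array(s["eef_pos"])
plan([.5475,-.1425,.150],90.6)
im,d,P=snap("side","side10"); cv2.imwrite('pics/c8.png',cv2.resize(im[215:290,320:395],(600,600),interpolation=2))
q=p.copy(); q[2]-=.0166-.004; held2("10",q); pins(P)
E
```

```text
t 49.25 p [ 0.5475 -0.1441  0.1536] x [-1.    -0.01   0.001] y [-0.01   1.    -0.001] z [-0.001 -0.001 -1.   ] F [-1.4 -0.6 -3.3] op 0.0143 gf 69.6 j [ 0.31  0.49 -0.15  1.77  0.09  0.89  1.7 ]
turn [-0.0008 -0.0013 -0.0001] shift [-0.   1.6  3.6]
379 z [0.1358 0.1435 0.1474]
end x 0.4897 0.4898 far x 0.6038 rect top (array([ 543.2, -147.2]), array([ 48.1, 106. ]), 87.63)
near part: y [-0.1695 -0.1218] x [0.4897 0.4897] (array([ 507. , -145.8]), array([48.1, 33.3]), 87.32)
front edge slope deg 0.34 y at p -0.1674 84
far end [[0.597, -0.127, 0.146], [0.6, -0.128, 0.145], [0.597, -0.127, 0.142], [0.596, -0.132, 0.145], [0.601, -0.131, 0.142], [0.604, -0.133, 0.142], [0.589, -0.134, 0.146], [0.594, -0.133, 0.143]]
 pin 1 157 [ 0.5763 -0.1437  0.0482] top [ 0.5833 -0.1428  0.0773] 0.084
 pin -1 172 [ 0.5138 -0.1441  0.0486] top [ 0.5077 -0.1421  0.0769] 0.085
```

View pics/c8.png

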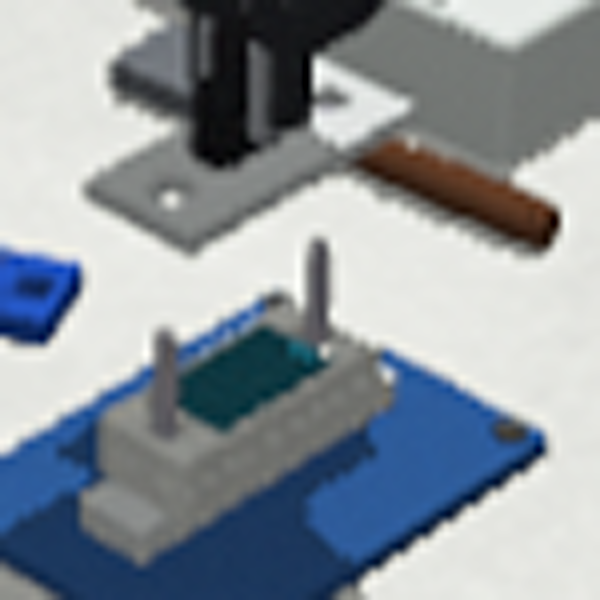

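Both boards sit flush and stacked, and the cover's near hole at crop (170,195) is centred above the near pin at (165,335). Lowering the cover.

Call:
{"fn": "play_rows", "kwargs": {"motion": [[0,1.3,8,0,0,0],[0,0,12,0,0,0],[0,0,12,0,0,0],[0,0,8,0,0,0],[0,0,5,0,0,0],[0,0,4,0,0,0],[0,0,3,0,0,0],[0,0,3,0,0,0],[0,0,3,0,0,0],[0,0,3,0,0,0],[0,0,0,0,0,0],[0,0,0,0,0,0]]}}

```text
clock: 50.5
eef_pos: [0.5482, -0.142, 0.0931]
tcp_rot: [-0.0, -0.005, 1.0, -0.0]
force: [-0.8, -0.7, -4.5]
opening: 0.0145
gripper_force: 69.6
```

Call:
{"fn": "play_rows", "kwargs": {"motion": [[0,0,4,0,0,0],[0,0,5,0,0,0],[0,0,5,0,0,0],[0,0,5,0,0,0],[0,0,3,0,0,0],[0,0,2,0,0,0],[0,0,1,0,0,0],[0,0,0,0,0,0],[0,0,0,0,0,0]]}}

```text
clock: 51.4
eef_pos: [0.5483, -0.142, 0.0682]
tcp_rot: [0.0, -0.005, 1.0, -0.0]
force: [-0.9, -0.5, -3.1]
opening: 0.0148
gripper_force: 69.6
```

Call:
{"fn": "play_rows", "kwargs": {"motion": [[0,0,1,0,0,0],[0,0,1,0,0,0],[0,0,1,0,0,0],[0,0,1,0,0,0],[0,0,0,0,0,0],[0,0,0,0,0,0]]}}

```text
clock: 52.0
eef_pos: [0.5482, -0.142, 0.0646]
tcp_rot: [0.0, -0.005, 1.0, -0.0]
force: [-1.8, 0.9, 4.7]
opening: 0.0147
gripper_force: 70.6
```

Call:
{"fn": "play_rows", "kwargs": {"motion": [[0,0,0,0,0,0],[0,0,0,0,0,0],[0,0,0,0,0,0],[0,0,0,0,0,0],[0,0,-10,0,0,0],[0,0,-20,0,0,0],[0,0,-30,0,0,0],[0,0,-30,0,0,0],[0,0,-30,0,0,0],[0,0,-20,0,0,0],[0,0,0,0,0,0]], "jaw": 50}}

```text
clock: 53.1
eef_pos: [0.5498, -0.1423, 0.208]
tcp_rot: [0.003, -0.005, 1.0, -0.001]
force: [-0.7, -0.4, -0.2]
opening: 0.0499
gripper_force: 0.0
```

```bash
python3 - <<'E'
from h import *
im,d,P=snap("side","side11"); m=clip(P,.48,.62,-.175,-.11,.0505,.06); print('cover plate',m.sum(),rect(P[m]),np.percentile(P[m][:,2],[5,50,95]))
for s,lo,hi in(('near',.48,.52),('far',.57,.61)):
    X=P[m&(P[...,0]>lo)&(P[...,0]<hi)]; print(s,len(X),np.median(X[:,2]).round(4))
plan([.4108,.2072,.21],25.5)
im,d,P=load("top8","top"); a=np.radians(25.45)
print('handle check', P[clip(P,.38,.44,.17,.25,.045,.065)].mean(0) )
E
```

```text
cover plate 312 (array([ 546.7, -141.9]), array([116.4,  51.7]), 0.67) [0.05147367 0.05524871 0.05858843]
near 128 0.0551
far 73 0.0552
t 53.15 p [ 0.5489 -0.1422  0.2061] x [-1.    -0.01  -0.003] y [-0.01   1.    -0.001] z [ 0.003 -0.001 -1.   ] F [0.7 0.8 0.3] op 0.0498 gf 0.0 j [ 0.32  0.43 -0.16  1.7   0.08  1.01  1.71]
turn [1.1000e-03 3.6000e-03 1.1358e+00] shift [374.8  25.7  -3.9]
handle check [0.41401909 0.21513327 0.05626006]
```

Call:
{"fn": "play_rows", "kwargs": {"motion": [[0,0,0,0,0,0.114],[0,0,0,0,0,0.114],[0,0,0,0,0,0.114],[0,0,0,0,0,0.114],[0,0,0,0,0,0.114],[0,0,0,0,0,0.114],[0,0,0,0,0,0.114],[0,0,0,0,0,0.114],[0,0,0,0,0,0.114],[0,0,0,0,0,0.11],[15,2,0,0,0,0],[30,2,0,0,0,0],[30,2,0,0,0,0],[30,2,0,0,0,0],[30,2,0,0,0,0],[30,2,0,0,0,0],[30,2,0,0,0,0],[30,2,0,0,0,0],[30,2,0,0,0,0],[30,2,0,0,0,0]], "jaw": 24}}

```text
clock: 55.15
eef_pos: [0.4417, 0.1256, 0.2037]
tcp_rot: [-0.0, 0.532, 0.847, -0.0]
force: [-0.1, 0.1, 0.4]
opening: 0.0239
gripper_force: 0.0
```

Call:
{"fn": "play_rows", "kwargs": {"motion": [[30,2,0,0,0,0],[30,2,0,0,0,0],[30,1,0,0,0,0],[0,0,0,0,0,0],[0,0,0,0,0,0]]}}

```text
clock: 55.65
eef_pos: [0.4081, 0.2079, 0.2037]
tcp_rot: [-0.0, 0.531, 0.847, -0.0]
force: [0.7, -0.7, 0.2]
opening: 0.0243
gripper_force: 0.0
```

```bash
python3 - <<'E'
from h import *
plan([.4108,.2072,.037],25.5)
o=[]
for n,c in(("side",(.41,.208)),("top",(.414,.21))):
    im,d,P=snap(n,n+"12"); m=clip(P,.35,.47,.13,.28,.042,.064)
    a=np.radians(25.45); U=(P[...,:2]-np.array([.638,.319]))@np.array([np.cos(a),np.sin(a)])
    for lo,hi in((-.275,-.24),(-.235,-.205)):
        q=m&(U>lo)&(U<hi); print(n,q.sum(),np.median(U[q]).round(4) if q.any() else '')
    o.append(im)
cv2.imwrite('pics/c9.png',np.hstack([cv2.resize(o[0][130:330,170:400],(460,400)),cv2.resize(o[1][150:330,150:310],(340,400))]))
E
```

```text
t 55.65 p [0.4081 0.2079 0.2037] x [-0.435  0.9   -0.   ] y [ 0.9    0.435 -0.001] z [-0.001 -0.001 -1.   ] F [ 0.7 -0.7  0.2] op 0.0243 gf 0.0 j [-0.55  0.28  0.03  1.96 -0.01  0.9  -0.06]
turn [-0.0011  0.0001  0.0051] shift [ -1.8   2.1 166.7]
side 150 -0.2571
side 271 -0.2185
top 117 -0.2523
top 110 -0.2163
```

View pics/c9.png

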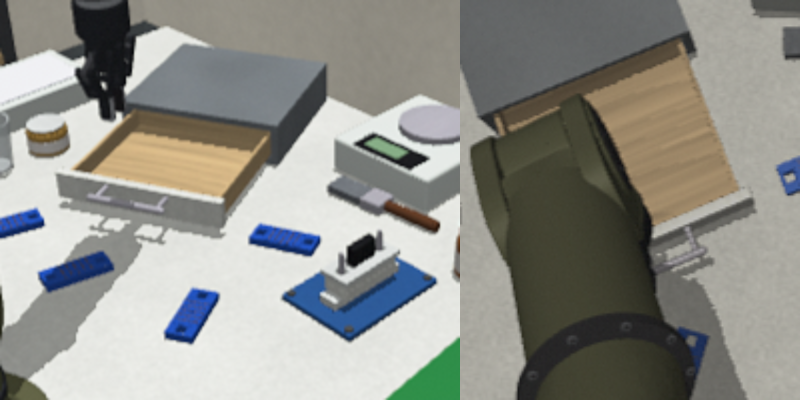

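The drawer is empty and at its stop, the handle is at crop (130,198), and the cover sits level on the stack. Gripping the handle.

Call:
{"fn": "play_rows", "kwargs": {"motion": [[-2,2,10,0,0,0.005],[0,0,25,0,0,0],[0,0,30,0,0,0],[0,0,30,0,0,0],[0,0,25,0,0,0],[0,0,20,0,0,0],[0,0,15,0,0,0],[0,0,8,0,0,0],[0,0,3,0,0,0],[0,0,0,0,0,0],[0,0,0,0,0,0]]}}

```text
clock: 56.85
eef_pos: [0.4124, 0.2063, 0.0386]
tcp_rot: [0.0, 0.536, 0.844, 0.0]
force: [0.1, -0.2, 0.3]
opening: 0.0242
gripper_force: 0.0
```

Call:
{"fn": "play_rows", "kwargs": {"motion": [[0,0,0,0,0,0],[0,0,0,0,0,0],[0,0,0,0,0,0],[0,0,0,0,0,0],[0,0,0,0,0,0],[0,0,0,0,0,0]], "jaw": 5, "grip_force": 60}}

```text
clock: 57.45
eef_pos: [0.4124, 0.2064, 0.0389]
tcp_rot: [0.0, 0.536, 0.844, 0.001]
force: [-1.3, -0.9, 6.7]
opening: 0.0086
gripper_force: 58.6
```

Call:
{"fn": "play_rows", "kwargs": {"motion": [[0,4,0,0,0,0],[0,8,0,0,0,0],[0,12,0,0,0,0],[0,15,0,0,0,0],[0,15,0,0,0,0],[0,15,0,0,0,0],[0,15,0,0,0,0],[0,15,0,0,0,0],[0,15,0,0,0,0],[0,15,0,0,0,0],[0,15,0,0,0,0],[0,15,0,0,0,0],[0,12,0,0,0,0],[0,10,0,0,0,0],[0,8,0,0,0,0],[0,5,0,0,0,0],[0,3,0,0,0,0],[0,0,0,0,0,0]]}}

```text
clock: 59.25
eef_pos: [0.5899, 0.2914, 0.039]
tcp_rot: [-0.0, 0.535, 0.845, 0.001]
force: [-2.3, 0.6, 5.8]
opening: 0.0087
gripper_force: 58.7
```

```bash
python3 - <<'E'
from h import *
s,M=st(); p=np.array(s["eef_pos"]); print((p[:2]-[.4111,.2074]), np.linalg.norm(p[:2]-[.4111,.2074]))
E
```

```text
t 59.25 p [0.5899 0.2914 0.039 ] x [-0.427  0.904  0.001] y [0.904 0.427 0.   ] z [-0.     0.001 -1.   ] F [-2.3  0.6  5.8] op 0.0087 gf 58.7 j [-0.51  0.74  0.02  1.63 -0.02  0.78 -0.04]
[0.17879155 0.08402537] 0.19755171573112718
```

Call:
{"fn": "play_rows", "kwargs": {"motion": [[0,4,0,0,0,0],[0,4,0,0,0,0],[0,3,0,0,0,0],[0,2,0,0,0,0],[0,2,0,0,0,0],[0,0,0,0,0,0],[0,0,0,0,0,0]]}}

```text
clock: 59.95
eef_pos: [0.6012, 0.2968, 0.0389]
tcp_rot: [-0.002, 0.535, 0.845, -0.001]
force: [-8.3, -2.0, 11.0]
opening: 0.0088
gripper_force: 59.4
```

Call:
{"fn": "play_rows", "kwargs": {"motion": [[0,2,0,0,0,0],[0,2,0,0,0,0],[0,0,0,0,0,0],[0,0,0,0,0,0]]}}

```text
clock: 60.35
eef_pos: [0.6012, 0.2968, 0.0388]
tcp_rot: [-0.004, 0.535, 0.845, -0.005]
force: [-19.4, -7.4, 19.0]
opening: 0.0084
gripper_force: 60.6
```

Call:
{"fn": "play_rows", "kwargs": {"motion": [[0,-2,0,0,0,0],[0,-2,0,0,0,0],[0,0,0,0,0,0],[0,0,0,0,0,0],[0,0,0,0,0,0],[0,0,-15,0,0,0],[0,0,-25,0,0,0],[0,0,-30,0,0,0],[0,0,-40,0,0,0],[0,0,-40,0,0,0],[0,0,0,0,0,0]], "jaw": 24}}

```text
clock: 61.45
eef_pos: [0.6069, 0.2979, 0.1959]
tcp_rot: [0.003, 0.536, 0.844, 0.005]
force: [0.8, -0.1, 0.6]
opening: 0.0239
gripper_force: 0.0
```

Call:
{"fn": "play_rows", "kwargs": {"motion": [[0,-20,0,0,0,0],[0,-30,0,0,0,0],[0,-30,0,0,0,0],[0,-30,0,0,0,0],[0,-20,0,0,0,0],[20,0,0,0,0,0],[30,0,0,0,0,0],[30,0,0,0,0,0],[30,0,0,0,0,0],[30,0,0,0,0,0],[0,0,0,0,0,0],[0,0,0,0,0,0]]}}

```text
clock: 62.65
eef_pos: [0.4263, 0.3683, 0.1885]
tcp_rot: [0.0, 0.535, 0.845, 0.0]
force: [0.2, -0.3, 0.2]
opening: 0.024
gripper_force: 0.0
```

```bash
python3 - <<'E'
from h import *
st(); o=[]
for n in("side","top"):
    im,d,P=snap(n,n+"13"); a=np.radians(25.45); g=P[...,:2]-np.array([.638,.319]); U=g@np.array([np.cos(a),np.sin(a)]); W=g@np.array([-np.sin(a),np.cos(a)])
    q=(U>-.08)&(U<-.035)&(abs(W)<.08)&(P[...,2]>.042)&(P[...,2]<.064); print(n,'bar U',q.sum(),np.median(U[q]).round(4) if q.any() else '')
    m=clip(P,.48,.62,-.175,-.11,.0505,.06); print('cover',rect(P[m]) if m.sum()>5 else '')
    o.append(im)
cv2.imwrite('pics/c10.png',np.hstack([cv2.resize(o[0][100:400,170:620],(450,300)),cv2.resize(o[1][80:350,120:440],(350,300))]))
E
```

```text
t 62.65 p [0.4263 0.3683 0.1885] x [-0.427  0.904 -0.   ] y [0.904 0.427 0.   ] z [ 0.  0. -1.] F [ 0.2 -0.3  0.2] op 0.024 gf 0.0 j [-0.76  0.45  0.01  1.73 -0.    0.96 -0.31]
side bar U 121 -0.0477
cover (array([ 546.7, -144. ]), array([ 52.2, 116.8]), 87.4)
top bar U 189 -0.0442
cover (array([ 550.2, -143.5]), array([111.6,  48.1]), 0.04)
```

View pics/c10.png

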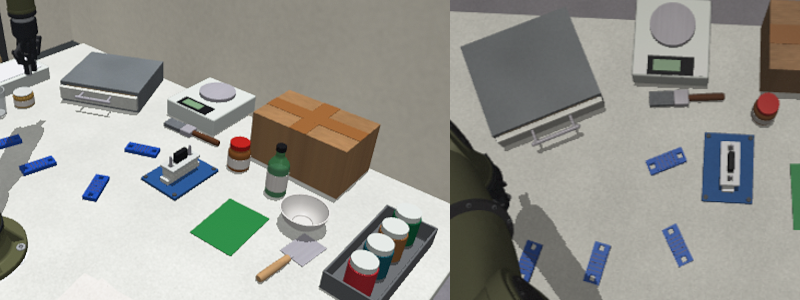

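The pictures show the drawer shut flush with the chest (handle at crop (97,97)), the cover level on the pins, the mat empty and the bystanders where they started. Handing in.

```bash
python3 -c "
from station import workorder; print(workorder.finish_job())"
```

```text
the job is handed in; nothing more can be done
None
```

Job handed in: only the tan and teal boards were in the drawer, and both are stacked on the press pins with the cover seated level on top; the drawer is pushed shut to its stop, and the jars, tools and other things looked undisturbed in the final pictures.

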